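# Load repaired driver boards into the soak-test rack and arm the output

## Task

Put the repaired driver boards into the soak-test rack for their soak test: press every board lying on the bench into a bay of its own until it is fully home under both spring clips, terminal strip over the bay's contact block, and turn the supply's voltage knob until its pointer stands at the brass setting marker. Only when all that is done and still with the output off, lift the hinged safety cover, flip the toggle beneath it over to on (towards the cover's hinge) and shut the cover again, leaving the switch on. Leave the other things on the bench where they are.

Things in the scene. Friction and masses are not known exactly. Their poses are not given: they have to be found in the camera images.
- board1: a repaired driver board, lying flat at the start (2 to 4 alike, None if absent): plate 90 mm (x) x 60 (y) x 5 thick, 160 g, with a finned heat sink on its middle, 44 (x) x 26 (y), top 35 mm above the underside, to grip across its 26 mm from above, and a grey terminal strip 11 x 46 mm, 16 mm high, across it 31 mm to +x of the middle. Origin: centre of the plate's underside, z up
- board2: another such board, as board1
- board3: another such board, as board1
- board4: another such board, as board1
- rack: the soak-test rack, a fixed tray 262 mm (x) x 202 (y), nothing higher than 47 mm, with four bays, two near and two far. Origin under its middle on the bench, z up. Bays take a board flat from straight above, in any order; a board goes in with its own x along the rack's x, so that the terminal strip is at the +x end over the bay's contact block (black bar with a row of brass pins)
- bay1 (a point): near left bay: where the centre of a board's underside lies when fully home, 22 mm above the bench; axes as the rack. The contact block is 32 mm to +x. At each end (x -45 and +45 mm) stands a sprung clip 22 mm wide: its bent nose overhangs the board's end by 2.5 mm, 8.5 mm above this point; a lead-in flares out above it to 25 mm. Pushing down at the board's middle with 5 to 15 N springs both aside
- bay2 (a point): near right bay, as bay1. A board only laid on the clips stays some 4 to 12 mm too high; when home the lips have snapped over its top
- bay3 (a point): far left bay, as bay1. Guides along both long sides leave 1.5 mm play each side; they rise to 11 mm above this point with flared mouths, and stand 21 to 35 mm from the middle in x, leaving the middle free for fingers
- bay4 (a point): far right bay, as bay1
- supply: the test supply, a fixed grey desk case 220 mm (x) x 200 (y), level top panel 70 mm above the bench; origin under its middle, z up. On its top: on the -y half the voltage knob with its scale, on the +y half the guarded output switch
- knob (a joint): voltage knob, rad, 0 to 4.71, grows clockwise seen from above; at 0 its pointer lies 135 degrees counter-clockwise from the supply's +x. Black bar grip 46 mm long (along the pointer), 12 thick, 79 to 105 mm above the bench, over a skirt 54 mm across; axis 10 mm to -x and 48 to -y of the supply's origin. Stays where left, friction 0.03 Nm
- knob_pointer (a point): the end of the knob's pointer (white line side), 31 mm from its axis, 77 mm above the bench
- marker (a joint): the setting marker, a small brass tab 6 mm wide on a ring round the knob, top 77 mm above the bench; same zero and direction as joint knob, and the knob is right when both read the same. Stiff, stays put
- marker_tip (a point): the inner end of the marker tab, 31 mm from the knob's axis; the pointer's end must lie here
- cover (a joint): hinged cover over the output switch, rad: 0 shut, grows as its near (-x) end is raised, stops at 1.75, leaning back. Left below about 1.2 it falls shut, above that it falls open and stays. Hinge line along the supply's y at the cover's far end, through 37 mm to +x, 55 to +y and 80 above the supply's origin
- cover_grip (a point): midway between the cover's side walls, 60 mm from the hinge towards the near end, when shut 98 mm above the bench; turns with the cover. The cover is a box open below and at the hinge end, 80 mm long (x), 44 wide (y), shut from 74 to 116 mm above the bench, 50 g; pinch it across its 44 mm from above
- toggle (a joint): toggle lever of the output switch under the cover, rad: 0 off (leans to the supply's -x), 0.84 on (leans to +x, to the hinge); stays where it is left, so push it right over to its stop; about 1 N at the tip moves it. The cover shuts over it in either position
- toggle_tip (a point): centre of the lever's ball end, 12 mm across, 28 mm from its pivot, which lies 5 mm to -x, 55 to +y and 74 above the supply's origin
- solder_reel: bystander: the solder reel, 50 mm across, 32 mm high; leave it in its place. Origin: on its underside
- parts_box: bystander: open black box of small parts, 78 by 56 by 28 mm; leave it in its place. Origin: on its underside
- mug: bystander: mug, 82 mm across, 92 mm high; leave it in its place. Origin: on its underside
- pliers: bystander: combination pliers lying flat, 175 mm long; leave it in its place. Origin: on its underside
- cutters: bystander: side cutters lying flat, 155 mm long; leave it in its place. Origin: on its underside
- screwdriver: bystander: screwdriver, 190 mm long; leave it in its place. Origin: on its underside
Not all that is in view belongs to the job. Leave any blue look-alike of the board4 alone.

How it is judged (in metres and radians):
On the way, in this order (a step that is already met when the one before it is completed fails the run):
1. every board is home in a bay and the knob stands at the marker, with the output switch still off (((x of board1 in the frame of bay1 between -0.004 and 0.004 m and y of board1 in the frame of bay1 between -0.004 and 0.004 m and z of board1 in the frame of bay1 between -0.003 and 0.0025 m and x of rack in the frame of board1 above 0.03 m and angle between the x axis of board1 and the x axis of bay1, either way round below 0.08 rad and angle between the z axis of board1 and the z axis of bay1, either way round below 0.05 rad) or (x of board1 in the frame of bay2 between -0.004 and 0.004 m and y of board1 in the frame of bay2 between -0.004 and 0.004 m and z of board1 in the frame of bay2 between -0.003 and 0.0025 m and x of rack in the frame of board1 above 0.03 m and angle between the x axis of board1 and the x axis of bay2, either way round below 0.08 rad and angle between the z axis of board1 and the z axis of bay2, either way round below 0.05 rad) or (x of board1 in the frame of bay3 between -0.004 and 0.004 m and y of board1 in the frame of bay3 between -0.004 and 0.004 m and z of board1 in the frame of bay3 between -0.003 and 0.0025 m and x of rack in the frame of board1 below -0.03 m and angle between the x axis of board1 and the x axis of bay3, either way round below 0.08 rad and angle between the z axis of board1 and the z axis of bay3, either way round below 0.05 rad) or (x of board1 in the frame of bay4 between -0.004 and 0.004 m and y of board1 in the frame of bay4 between -0.004 and 0.004 m and z of board1 in the frame of bay4 between -0.003 and 0.0025 m and x of rack in the frame of board1 below -0.03 m and angle between the x axis of board1 and the x axis of bay4, either way round below 0.08 rad and angle between the z axis of board1 and the z axis of bay4, either way round below 0.05 rad)) and ((x of board2 in the frame of bay1 between -0.004 and 0.004 m and y of board2 in the frame of bay1 between -0.004 and 0.004 m and z of board2 in the frame of bay1 between -0.003 and 0.0025 m and x of rack in the frame of board2 above 0.03 m and angle between the x axis of board2 and the x axis of bay1, either way round below 0.08 rad and angle between the z axis of board2 and the z axis of bay1, either way round below 0.05 rad) or (x of board2 in the frame of bay2 between -0.004 and 0.004 m and y of board2 in the frame of bay2 between -0.004 and 0.004 m and z of board2 in the frame of bay2 between -0.003 and 0.0025 m and x of rack in the frame of board2 above 0.03 m and angle between the x axis of board2 and the x axis of bay2, either way round below 0.08 rad and angle between the z axis of board2 and the z axis of bay2, either way round below 0.05 rad) or (x of board2 in the frame of bay3 between -0.004 and 0.004 m and y of board2 in the frame of bay3 between -0.004 and 0.004 m and z of board2 in the frame of bay3 between -0.003 and 0.0025 m and x of rack in the frame of board2 below -0.03 m and angle between the x axis of board2 and the x axis of bay3, either way round below 0.08 rad and angle between the z axis of board2 and the z axis of bay3, either way round below 0.05 rad) or (x of board2 in the frame of bay4 between -0.004 and 0.004 m and y of board2 in the frame of bay4 between -0.004 and 0.004 m and z of board2 in the frame of bay4 between -0.003 and 0.0025 m and x of rack in the frame of board2 below -0.03 m and angle between the x axis of board2 and the x axis of bay4, either way round below 0.08 rad and angle between the z axis of board2 and the z axis of bay4, either way round below 0.05 rad)) and ((x of board3 in the frame of bay1 between -0.004 and 0.004 m and y of board3 in the frame of bay1 between -0.004 and 0.004 m and z of board3 in the frame of bay1 between -0.003 and 0.0025 m and x of rack in the frame of board3 above 0.03 m and angle between the x axis of board3 and the x axis of bay1, either way round below 0.08 rad and angle between the z axis of board3 and the z axis of bay1, either way round below 0.05 rad) or (x of board3 in the frame of bay2 between -0.004 and 0.004 m and y of board3 in the frame of bay2 between -0.004 and 0.004 m and z of board3 in the frame of bay2 between -0.003 and 0.0025 m and x of rack in the frame of board3 above 0.03 m and angle between the x axis of board3 and the x axis of bay2, either way round below 0.08 rad and angle between the z axis of board3 and the z axis of bay2, either way round below 0.05 rad) or (x of board3 in the frame of bay3 between -0.004 and 0.004 m and y of board3 in the frame of bay3 between -0.004 and 0.004 m and z of board3 in the frame of bay3 between -0.003 and 0.0025 m and x of rack in the frame of board3 below -0.03 m and angle between the x axis of board3 and the x axis of bay3, either way round below 0.08 rad and angle between the z axis of board3 and the z axis of bay3, either way round below 0.05 rad) or (x of board3 in the frame of bay4 between -0.004 and 0.004 m and y of board3 in the frame of bay4 between -0.004 and 0.004 m and z of board3 in the frame of bay4 between -0.003 and 0.0025 m and x of rack in the frame of board3 below -0.03 m and angle between the x axis of board3 and the x axis of bay4, either way round below 0.08 rad and angle between the z axis of board3 and the z axis of bay4, either way round below 0.05 rad)) and ((x of board4 in the frame of bay1 between -0.004 and 0.004 m and y of board4 in the frame of bay1 between -0.004 and 0.004 m and z of board4 in the frame of bay1 between -0.003 and 0.0025 m and x of rack in the frame of board4 above 0.03 m and angle between the x axis of board4 and the x axis of bay1, either way round below 0.08 rad and angle between the z axis of board4 and the z axis of bay1, either way round below 0.05 rad) or (x of board4 in the frame of bay2 between -0.004 and 0.004 m and y of board4 in the frame of bay2 between -0.004 and 0.004 m and z of board4 in the frame of bay2 between -0.003 and 0.0025 m and x of rack in the frame of board4 above 0.03 m and angle between the x axis of board4 and the x axis of bay2, either way round below 0.08 rad and angle between the z axis of board4 and the z axis of bay2, either way round below 0.05 rad) or (x of board4 in the frame of bay3 between -0.004 and 0.004 m and y of board4 in the frame of bay3 between -0.004 and 0.004 m and z of board4 in the frame of bay3 between -0.003 and 0.0025 m and x of rack in the frame of board4 below -0.03 m and angle between the x axis of board4 and the x axis of bay3, either way round below 0.08 rad and angle between the z axis of board4 and the z axis of bay3, either way round below 0.05 rad) or (x of board4 in the frame of bay4 between -0.004 and 0.004 m and y of board4 in the frame of bay4 between -0.004 and 0.004 m and z of board4 in the frame of bay4 between -0.003 and 0.0025 m and x of rack in the frame of board4 below -0.03 m and angle between the x axis of board4 and the x axis of bay4, either way round below 0.08 rad and angle between the z axis of board4 and the z axis of bay4, either way round below 0.05 rad)) and distance between knob_pointer and marker_tip below 0.0035 m and value of joint toggle below 0.15 rad), for 0.2 s.
2. with the cover lifted, the toggle is flipped to on (value of joint cover above 1 rad and value of joint toggle above 0.7 rad), for 0.1 s.
At the end, for the whole second after the job is handed in: Every board present is home in its own bay (within 4 mm in x and y, at most 2.5 mm high, flat to 0.05 rad, straight to 0.08 rad, terminals at the contact block), pointer end within 3.5 mm of the marker tip, toggle above 0.7, cover below 0.08 (((x of board1 in the frame of bay1 between -0.004 and 0.004 m and y of board1 in the frame of bay1 between -0.004 and 0.004 m and z of board1 in the frame of bay1 between -0.003 and 0.0025 m and x of rack in the frame of board1 above 0.03 m and angle between the x axis of board1 and the x axis of bay1, either way round below 0.08 rad and angle between the z axis of board1 and the z axis of bay1, either way round below 0.05 rad) or (x of board1 in the frame of bay2 between -0.004 and 0.004 m and y of board1 in the frame of bay2 between -0.004 and 0.004 m and z of board1 in the frame of bay2 between -0.003 and 0.0025 m and x of rack in the frame of board1 above 0.03 m and angle between the x axis of board1 and the x axis of bay2, either way round below 0.08 rad and angle between the z axis of board1 and the z axis of bay2, either way round below 0.05 rad) or (x of board1 in the frame of bay3 between -0.004 and 0.004 m and y of board1 in the frame of bay3 between -0.004 and 0.004 m and z of board1 in the frame of bay3 between -0.003 and 0.0025 m and x of rack in the frame of board1 below -0.03 m and angle between the x axis of board1 and the x axis of bay3, either way round below 0.08 rad and angle between the z axis of board1 and the z axis of bay3, either way round below 0.05 rad) or (x of board1 in the frame of bay4 between -0.004 and 0.004 m and y of board1 in the frame of bay4 between -0.004 and 0.004 m and z of board1 in the frame of bay4 between -0.003 and 0.0025 m and x of rack in the frame of board1 below -0.03 m and angle between the x axis of board1 and the x axis of bay4, either way round below 0.08 rad and angle between the z axis of board1 and the z axis of bay4, either way round below 0.05 rad)) and ((x of board2 in the frame of bay1 between -0.004 and 0.004 m and y of board2 in the frame of bay1 between -0.004 and 0.004 m and z of board2 in the frame of bay1 between -0.003 and 0.0025 m and x of rack in the frame of board2 above 0.03 m and angle between the x axis of board2 and the x axis of bay1, either way round below 0.08 rad and angle between the z axis of board2 and the z axis of bay1, either way round below 0.05 rad) or (x of board2 in the frame of bay2 between -0.004 and 0.004 m and y of board2 in the frame of bay2 between -0.004 and 0.004 m and z of board2 in the frame of bay2 between -0.003 and 0.0025 m and x of rack in the frame of board2 above 0.03 m and angle between the x axis of board2 and the x axis of bay2, either way round below 0.08 rad and angle between the z axis of board2 and the z axis of bay2, either way round below 0.05 rad) or (x of board2 in the frame of bay3 between -0.004 and 0.004 m and y of board2 in the frame of bay3 between -0.004 and 0.004 m and z of board2 in the frame of bay3 between -0.003 and 0.0025 m and x of rack in the frame of board2 below -0.03 m and angle between the x axis of board2 and the x axis of bay3, either way round below 0.08 rad and angle between the z axis of board2 and the z axis of bay3, either way round below 0.05 rad) or (x of board2 in the frame of bay4 between -0.004 and 0.004 m and y of board2 in the frame of bay4 between -0.004 and 0.004 m and z of board2 in the frame of bay4 between -0.003 and 0.0025 m and x of rack in the frame of board2 below -0.03 m and angle between the x axis of board2 and the x axis of bay4, either way round below 0.08 rad and angle between the z axis of board2 and the z axis of bay4, either way round below 0.05 rad)) and ((x of board3 in the frame of bay1 between -0.004 and 0.004 m and y of board3 in the frame of bay1 between -0.004 and 0.004 m and z of board3 in the frame of bay1 between -0.003 and 0.0025 m and x of rack in the frame of board3 above 0.03 m and angle between the x axis of board3 and the x axis of bay1, either way round below 0.08 rad and angle between the z axis of board3 and the z axis of bay1, either way round below 0.05 rad) or (x of board3 in the frame of bay2 between -0.004 and 0.004 m and y of board3 in the frame of bay2 between -0.004 and 0.004 m and z of board3 in the frame of bay2 between -0.003 and 0.0025 m and x of rack in the frame of board3 above 0.03 m and angle between the x axis of board3 and the x axis of bay2, either way round below 0.08 rad and angle between the z axis of board3 and the z axis of bay2, either way round below 0.05 rad) or (x of board3 in the frame of bay3 between -0.004 and 0.004 m and y of board3 in the frame of bay3 between -0.004 and 0.004 m and z of board3 in the frame of bay3 between -0.003 and 0.0025 m and x of rack in the frame of board3 below -0.03 m and angle between the x axis of board3 and the x axis of bay3, either way round below 0.08 rad and angle between the z axis of board3 and the z axis of bay3, either way round below 0.05 rad) or (x of board3 in the frame of bay4 between -0.004 and 0.004 m and y of board3 in the frame of bay4 between -0.004 and 0.004 m and z of board3 in the frame of bay4 between -0.003 and 0.0025 m and x of rack in the frame of board3 below -0.03 m and angle between the x axis of board3 and the x axis of bay4, either way round below 0.08 rad and angle between the z axis of board3 and the z axis of bay4, either way round below 0.05 rad)) and ((x of board4 in the frame of bay1 between -0.004 and 0.004 m and y of board4 in the frame of bay1 between -0.004 and 0.004 m and z of board4 in the frame of bay1 between -0.003 and 0.0025 m and x of rack in the frame of board4 above 0.03 m and angle between the x axis of board4 and the x axis of bay1, either way round below 0.08 rad and angle between the z axis of board4 and the z axis of bay1, either way round below 0.05 rad) or (x of board4 in the frame of bay2 between -0.004 and 0.004 m and y of board4 in the frame of bay2 between -0.004 and 0.004 m and z of board4 in the frame of bay2 between -0.003 and 0.0025 m and x of rack in the frame of board4 above 0.03 m and angle between the x axis of board4 and the x axis of bay2, either way round below 0.08 rad and angle between the z axis of board4 and the z axis of bay2, either way round below 0.05 rad) or (x of board4 in the frame of bay3 between -0.004 and 0.004 m and y of board4 in the frame of bay3 between -0.004 and 0.004 m and z of board4 in the frame of bay3 between -0.003 and 0.0025 m and x of rack in the frame of board4 below -0.03 m and angle between the x axis of board4 and the x axis of bay3, either way round below 0.08 rad and angle between the z axis of board4 and the z axis of bay3, either way round below 0.05 rad) or (x of board4 in the frame of bay4 between -0.004 and 0.004 m and y of board4 in the frame of bay4 between -0.004 and 0.004 m and z of board4 in the frame of bay4 between -0.003 and 0.0025 m and x of rack in the frame of board4 below -0.03 m and angle between the x axis of board4 and the x axis of bay4, either way round below 0.08 rad and angle between the z axis of board4 and the z axis of bay4, either way round below 0.05 rad)) and distance between knob_pointer and marker_tip below 0.0035 m and value of joint toggle above 0.7 rad and value of joint cover below 0.08 rad); the robot touches nothing.
It fails at once if the output switch is on while the knob does not point at the marker (value of joint toggle above 0.7 rad and distance between knob_pointer and marker_tip above 0.005 m).
It fails at once if a bystander is pushed more than 8 cm from its place (distance of any of solder_reel, parts_box, mug, pliers, cutters, screwdriver from where it was at the start of the episode above 0.08 m).
It fails at once if the mug, the reel or the parts box is tipped over (angle between any of mug, solder_reel, parts_box's own z axis and vertical above 0.8 rad).
Of board1, board2, board3, board4 only 2 to 4 are there at a start; the rules pass over those that are not, and their reading is None.
At some moment in a run one of board1, board2, board3, board4 may be knocked a few centimetres aside while the robot is not near it.
Once in a run the grip may slacken for a moment while it holds something.
It also fails if it takes over 210 s, if anything falls off the work surface, if the arm or the gripper's body presses on something with over 40 N, if the wrist force passes 120 N, or if a joint passes its speed limit or range.

## Robot

A 6-joint arm with a two-finger parallel gripper is mounted at the origin on the work surface. World frame = base frame: x ahead of the robot, y to its left, z up, the work surface at z = 0. Lengths are in mm, angles in degrees, forces in N, time in s.
With the tool pointing down it reaches from about 300 to 850 mm from the base axis. Payload 4.2 kg.
Tool frame: the origin (TCP) lies at the very end of the fingers, on their centre line; the grasp point (between the pads) lies 19 mm behind it; z points along the fingers, y is the line along which they close (so a half turn about z gives the same grasp; the last joint's range is limited). The gripper opens to 91 mm and grips with 3 to 60 N. Pads are 32 mm wide; open, the fingers measure 118 mm over their backs; the gripper's body (76 mm by 178 mm) begins 60 mm behind the grasp point.
Start: joints at [-66.979, 18.312, 89.639, -0, 72.044, -1.146], TCP at [235.412, -524.618, 213.976] pointing down, gripper open.
Joint ranges: [-177.97, 177.97], [-48.28, 115.42], [12.27, 149.76], [-77.06, 257.06], [2.81, 150.46], [-146.56, 146.56]. Speed limits (degrees/s): [147.25, 147.25, 180, 180, 180, 180].

## Interface

Orientations are given as [roll, pitch, yaw] about the fixed x, y, z axes, in that order (R = Rz(yaw) Ry(pitch) Rx(roll)).
In Python, from workcell import * gives the robot as it stands.
- The arm moves only by the tool move_arm, never from a script. Its argument "motion" is a list of rows, each a list of 3 entries, a list of its own where there are three numbers: the finger opening in mm, from 0 to 91.2, then the shift along the world's x, y, z in units of 25 mm (1.0 is 25 mm), then the turn, a rotation vector about the world's x, y, z in units of 4 degrees (1.0 is 4 degrees). In form: [[grip, [x, y, z], [ax, ay, az]], ...]. A call has 1 to 20 rows; each row shifts and turns the commanded pose from where the row before left it; what a row does not reach is not made up. A row lasts 1/12 s, in which the tool goes at most 41.7 mm and 7.16 degrees, less where a joint would pass 70% of its speed; a pose out of reach is approached as far as the arm can. A call with a number of a shift or a turn outside -1 to 1 is refused whole. A call with a gripper value outside its range is refused whole. The fingers move at their own pace and stop on an object; "grip_force" is the grip in N (left out, the last holds). Time passes only in rows, so rows that do not move let the fingers close. It gives the time, the measured TCP pose, the force, the opening and the grip force at its end, in the units of the state.
- state(): the state, without advancing time (a new reading comes with each control period).
- grab_frame(name): name is "side" or "top" or "wrist"; returns the picture (384x512x3 uint8, blue, green, red); there is no depth.
- camera_info(name): a dict with "fx", "fy", "cx", "cy" (pixels), "rvec" (rotation vector, rad) and "tvec" (3), from world to camera coordinates, as OpenCV has them. Camera axes: x right, y down, z forward; pixel columns grow to the right and rows downward; lengths in mm; the calibration is good to about 2 mm. A picture is of the moment at which its call begins: read the wrist's pose just before it. camera_info takes no time and is no camera call; for the wrist camera it gives the pose at the moment of the call.
- job_done(): hands the job in; it is judged then, once.
The state is a dict: "time_s": time; "qpos": joint angles; "qvel": joint speeds; "effort": joint torques, N m; "ee_pos": TCP position; "ee_rot": TCP orientation; "force": force on the tool from outside, world axes, zero at the start; "torque": the same for the moment, N m; "gripper_width": finger opening in mm; "gripper_force": force on a finger pad.
Only numpy, scipy, OpenCV 4.12 (cv2) and the standard library are available. Lean on these libraries where they do the work, as an engineer would, in place of code of your own. Each camera call takes 0.05 s, during which the arm holds its last target. There are 200 camera calls.

## Working session

There is one attempt and no reset: what is moved stays moved. The work goes in short steps, Python scripts to look and compute and a tool call to move; the robot and the scene stay as the last step left them, time stands still between calls to the robot, and variables do not carry over. Pictures are saved under pics/ and viewed, at most 14 in all, crops included, and the job is handed in when it is done.

Besides the shell and the picture viewer there is one more tool, called after "Call:" as name([rows], argument=value, ...), one row to a line, values as JSON. move_arm: Moves the arm, as the interface text tells. Shifts and turns lie within -1 to 1; 1 stands for 25 mm of shift or 4 degrees of turn. Its arguments: {"type":"object","properties":{"motion":{"type":"array","items":{"type":"array"}},"grip_force":{"type":"number"}},"required":["motion"]}

```bash
mkdir -p pics; ls; python3 - <<'E'
from workcell import *
import cv2
for n in ["top","side","wrist"]:
    im=grab_frame(n); cv2.imwrite(f"pics/{n}0.png",im); c=camera_info(n); print(n,c)
t=cv2.imread("pics/top0.png");s=cv2.imread("pics/side0.png")
cv2.imwrite("pics/top0b.png",cv2.resize(t,(800,600),interpolation=cv2.INTER_CUBIC))
print(state())
E
```

```text
pics
top {'fx': 423.77476987950035, 'fy': 423.77476987950035, 'cx': 255.9238066011926, 'cy': 190.8458820201022, 'rvec': array([ 2.15324938, -2.10983168,  0.17914903]), 'tvec': array([ -30.28219023,  551.08422279, 1353.396549  ])}
side {'fx': 475.03553740484045, 'fy': 475.03553740484045, 'cx': 259.9942632807506, 'cy': 190.1599439743791, 'rvec': array([ 1.09285298, -2.46155622,  0.97661374]), 'tvec': array([ 387.29863835,  377.81942791, 1304.19269694])}
wrist {'fx': 340.0949161559656, 'fy': 340.0949161559656, 'cx': 249.8507159404224, 'cy': 190.6672809032358, 'rvec': array([-2.42454975,  1.57028173,  0.23383555]), 'tvec': array([-573.64419471,  -31.59494573,  393.4084611 ])}
{'time_s': 0.15, 'qpos': array([-6.69806659e+01,  1.83416381e+01,  8.96880778e+01, -5.92172092e-04,
        7.20428815e+01, -1.14621382e+00]), 'qvel': array([ 0.01740899, -0.11876292, -0.1711    ,  0.14200963,  0.02563086,
       -0.10487664]), 'effort': array([ 2.29028716e-03, -4.12774229e+01, -2.32155776e+01,  7.28171761e-02,
        4.33813396e-02, -1.05065185e-04]), 'ee_pos': array([ 235.2455658, -524.2840928,  213.3447393]), 'ee_rot': array([-1.79927406e+02, -8.89247067e-04,  2.41657303e+01]), 'force': array([ 0.04527608,  0.25892673, -1.20244575]), 'torque': array([ 0.02513385, -0.00993094, -0.01353732]), 'gripper_force': 0.0, 'gripper_width': 90.91899370876357}
```

View pics/top0b.png

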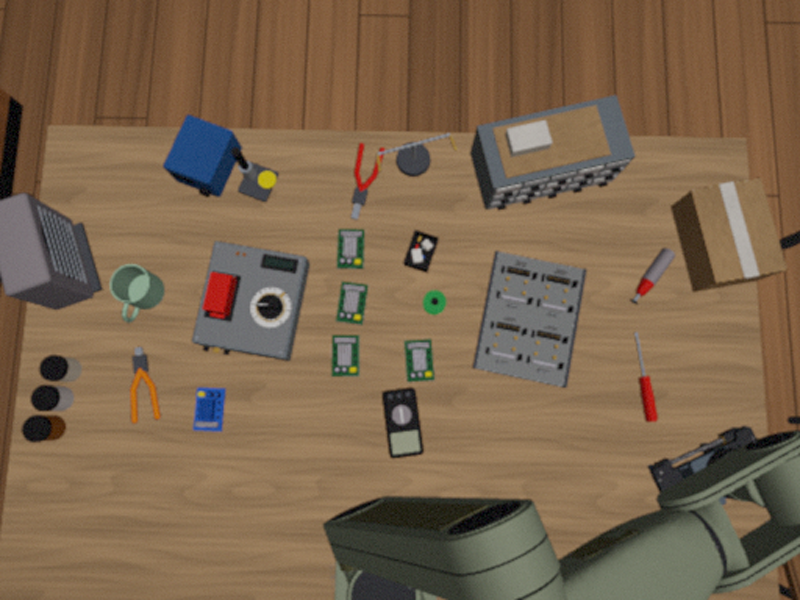

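View pics/side0.png

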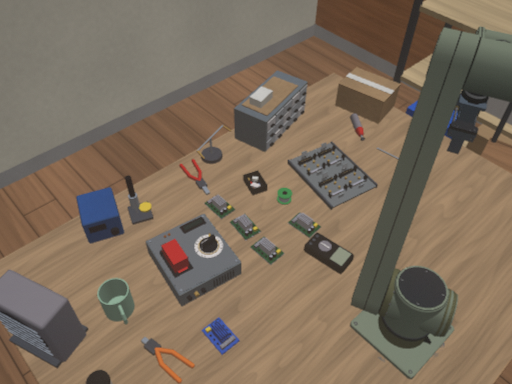

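The top view (800x600) shows four green boards at about (350,248), (352,302), (345,355) and (419,360). The supply is at (250,300) with its red cover to the left, the rack is at (530,318), and the blue look-alike is at (209,408).

```bash
cat > h.py <<'E'
import numpy as np, cv2
from scipy.spatial.transform import Rotation as Ro
def ray(c,px,z):
    "pixels Nx2 -> world points on plane z"
    K=np.array([[c['fx'],0,c['cx']],[0,c['fy'],c['cy']],[0,0,1]])
    R=cv2.Rodrigues(np.asarray(c['rvec']))[0]; o=-R.T@np.asarray(c['tvec'])
    p=np.atleast_2d(np.asarray(px,float)); d=(R.T@np.linalg.inv(K)@np.c_[p,np.ones(len(p))].T).T
    return o+d*((z-o[2])/d[:,2])[:,None]
def proj(c,P):
    K=np.array([[c['fx'],0,c['cx']],[0,c['fy'],c['cy']],[0,0,1]])
    return cv2.projectPoints(np.atleast_2d(np.asarray(P,float)),np.asarray(c['rvec']),np.asarray(c['tvec']),K,None)[0].reshape(-1,2)
def mask(im,lo,hi): return cv2.inRange(cv2.cvtColor(im,cv2.COLOR_BGR2HSV),np.array(lo),np.array(hi))
def blobs(m,amin):
    cs=cv2.findContours(m,cv2.RETR_EXTERNAL,cv2.CHAIN_APPROX_NONE)[0]
    return sorted([c for c in cs if cv2.contourArea(c)>amin],key=cv2.contourArea,reverse=True)
def look(n,tag):
    from workcell import grab_frame,camera_info,state
    s=state(); c=camera_info(n); im=grab_frame(n); cv2.imwrite(f"pics/{tag}.png",im); return im,c,s
GREEN=([45,60,30],[85,255,200])
E
python3 - <<'E'
from h import *
from workcell import *
c=camera_info("top"); im=cv2.imread("pics/top0.png")
for b in blobs(mask(im,*GREEN),60):
    r=cv2.minAreaRect(b); w=ray(c,cv2.boxPoints(r),5); print("green",np.array(r[0]).round(),w.mean(0).round(),np.linalg.norm(w[1]-w[0]).round(),np.linalg.norm(w[2]-w[1]).round(),w[:,:2].round().tolist())
k=.64
print("rack",ray(c,np.array([[497,252],[585,268],[566,386],[475,368]])*k,22).round())
print("supply",ray(c,np.array([[218,242],[308,257],[291,360],[194,342]])*k,70).round())
print("knob",ray(c,np.array([[270,307]])*k,90).round(),"cover",ray(c,np.array([[220,296]])*k,116).round())
s=state();w=camera_info("wrist");R=cv2.Rodrigues(w['rvec'])[0];o=-R.T@w['tvec']
T=Ro.from_euler('xyz',s['ee_rot'],degrees=True).as_matrix()
print("cam in tool",T.T@(o-s['ee_pos']),"\n",T.T@R.T, o)
E
```

```text
green [278. 193.] [553. -94.   5.] 48.0 48.0 [[577.0, -70.0], [578.0, -118.0], [529.0, -118.0], [528.0, -71.0]]
green [268. 230.] [425. -62.   5.] 56.0 86.0 [[466.0, -30.0], [471.0, -86.0], [385.0, -93.0], [380.0, -38.0]]
green [221. 228.] [432.  96.   5.] 54.0 84.0 [[473.0, 124.0], [474.0, 70.0], [390.0, 68.0], [389.0, 121.0]]
rack [[ 662. -228.   22.]
 [ 630. -419.   22.]
 [ 375. -372.   22.]
 [ 409. -181.   22.]]
supply [[660. 367.  70.]
 [632. 176.  70.]
 [415. 201.  70.]
 [448. 402.  70.]]
knob [[521. 246.  90.]] cover [[537. 342. 116.]]
cam in tool [  82.54325986   -0.23666807 -171.142706  ] 
 [[-7.79946556e-04 -9.57668591e-01 -2.87871953e-01]
 [ 9.99999084e-01 -4.28425847e-04 -1.28409823e-03]
 [ 1.10640875e-03 -2.87872691e-01  9.57668048e-01]] [ 310.54461734 -490.4757435   384.48888887]
```

Call:
move_arm([
  [90,[0.95,0.64,0.13],[0,0,-0.43]],
  [90,[0.95,0.64,0.13],[0,0,-0.43]],
  [90,[0.95,0.64,0.13],[0,0,-0.43]],
  [90,[0.95,0.64,0.13],[0,0,-0.43]],
  [90,[0.95,0.64,0.13],[0,0,-0.43]],
  [90,[0.95,0.64,0.13],[0,0,-0.43]],
  [90,[0.95,0.64,0.13],[0,0,-0.43]],
  [90,[0.95,0.64,0.13],[0,0,-0.43]],
  [90,[0.95,0.64,0.13],[0,0,-0.43]],
  [90,[0.95,0.64,0.13],[0,0,-0.43]],
  [90,[0.95,0.64,0.13],[0,0,-0.43]],
  [90,[0.95,0.64,0.13],[0,0,-0.43]],
  [90,[0.95,0.64,0.13],[0,0,-0.43]],
  [90,[0.95,0.64,0.13],[0,0,-0.43]],
  [90,[0,0,0],[0,0,0]],
  [90,[0,0,0],[0,0,0]],
  [90,[0,0,0],[0,0,0]],
])

```text
time_s: 1.57
ee_pos: [567.3, -300.7, 258.9]
ee_rot: [-180.0, 0.1, 0.1]
force: [1.0, -1.4, 0.3]
gripper_width: 90.0
gripper_force: 0.0
```

```bash
python3 - <<'E'
from h import *
im,c,s=look("wrist","w_rack"); print(s['ee_pos'],s['ee_rot'],c['rvec'],c['tvec'],s['time_s'])
cv2.imwrite("pics/w_rackb.png",cv2.resize(im,(800,600),interpolation=cv2.INTER_CUBIC))
E
```

```text
[ 567.32863821 -300.68212239  258.90654928] [-1.79997514e+02  8.82783781e-02  1.14664052e-01] [-2.06516398  2.06237227  0.30634757] [-300.37216849  497.07416181  599.99550147] 1.5667
```

View pics/w_rackb.png

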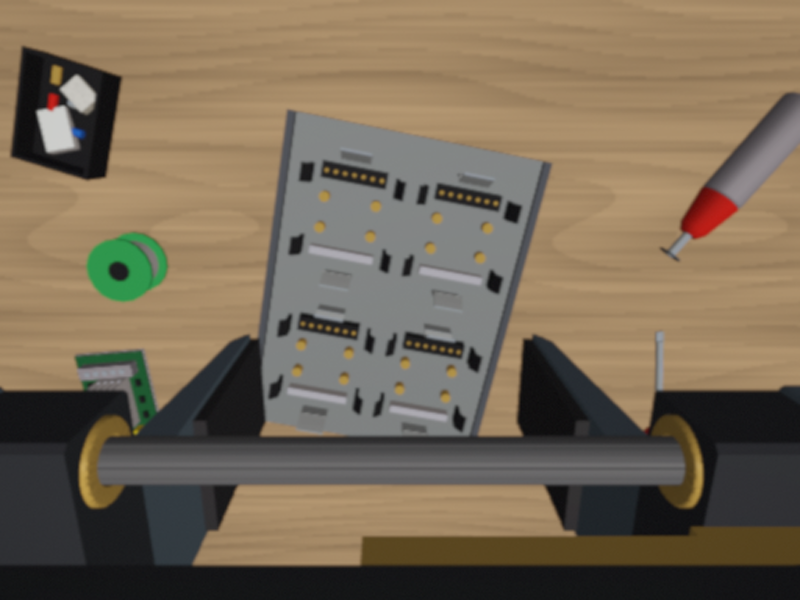

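The rack's four bays are all visible. The black contact blocks lie towards the image top (+x), at about (354,175), (468,197), (329,326) and (433,345). Each bay has four brass stand-offs below its block. The near board's grey strip is also at its +x end.

```bash
python3 - <<'E'
from h import *
c=dict(fx=340.0949,fy=340.0949,cx=249.8507,cy=190.6673,rvec=[-2.06516398,2.06237227,0.30634757],tvec=[-300.37216849,497.07416181,599.99550147])
im=cv2.imread("pics/w_rack.png")
m=mask(im,[12,90,90],[32,255,255]); m[:60]=0; m[265:]=0; m[:,:170]=0; m[:,345:]=0
D=[]
for b in blobs(m,8):
    M=cv2.moments(b); p=(M['m10']/M['m00'],M['m01']/M['m00']); D.append((*p,M['m00']))
D=np.array(D); W=ray(c,D[:,:2],22)
for d,w in zip(D,W): print(d.round(1),w[:2].round(1))
g=mask(im,[0,0,85],[180,60,200])
b=blobs(cv2.morphologyEx(g,cv2.MORPH_CLOSE,np.ones((9,9))),2000)
print([cv2.boundingRect(x) for x in b])
for a,bb in (("bay4",[468,197]),("bay3",[354,175]),("bay1",[329,326]),("bay2",[433,345])): print(a,ray(c,np.array(bb)*.64,20).round(1))
for z in (8,12): print(z,ray(c,np.array([[292,111],[550,163]])*.64,z).round(1))
E
```

```text
[ 266.    76.8 4562. ] [ 661.8 -317.9]
[ 330.8  216.7 1444.5] [ 491.7 -403.7]
[204.1 144.7  27.5] [ 584.2 -244.6]
[189.8 236.5  27. ] [ 463.8 -221.4]
[279.2 139.1  26.5] [ 591.1 -334.9]
[207.2 125.1  26.5] [ 607.5 -249.1]
[236.6 151.   26. ] [ 576.6 -283.7]
[284.4 253.4  25.5] [ 439.6 -345.7]
[288.5 237.1  25.5] [ 463.2 -350.3]
[222.7 225.4  25.5] [ 479.5 -264.7]
[192.5 220.1  25.5] [ 486.8 -226. ]
[306.6 164.5  25.5] [ 560.1 -369.2]
[275.  158.2  25.5] [ 567.9 -330.3]
[311.2 145.5  25.5] [ 583.5 -373.6]
[219.8 242.   25. ] [ 455.9 -260.4]
[255.3 248.2  23.5] [ 447.1 -307.1]
[240.1 131.6  22.5] [ 600.  -288.1]
[259. 232.  22.] [ 470.3 -311.7]
[(159, 70, 194, 209), (63, 290, 376, 21)]
bay4 [[ 606.3 -358.8   20. ]]
bay3 [[ 622.6 -272.2   20. ]]
bay1 [[ 501.7 -249.5   20. ]]
bay2 [[ 485.2 -335.1   20. ]]
8 [[ 668.6 -225.8    8. ]
 [ 631.  -422.5    8. ]]
12 [[ 668.4 -226.5   12. ]
 [ 631.2 -421.4   12. ]]
```

```bash
python3 - <<'E'
from h import *
c=dict(fx=340.0949,fy=340.0949,cx=249.8507,cy=190.6673,rvec=[-2.06516398,2.06237227,0.30634757],tvec=[-300.37216849,497.07416181,599.99550147])
im=cv2.imread("pics/w_rack.png")
a=-np.radians(10.9);R=np.array([[np.cos(a),-np.sin(a)],[np.sin(a),np.cos(a)]])
bays=dict(b1=(471.5,-243.1),b2=(455.05,-328.7),b3=(592.1,-266.4),b4=(575.65,-352))
m=mask(im,[0,0,0],[180,255,52]); m[:60]=0; m[268:]=0; m[:,:170]=0; m[:,345:]=0
P=[];
for b in blobs(m,25):
    M=cv2.moments(b); P.append((M['m10']/M['m00'],M['m01']/M['m00'],M['m00']))
P=np.array(P)
for k,v in bays.items():
    q=(ray(c,P[:,:2],28)[:,:2]-v)@R
    print(k,[(x.round(1).tolist(),int(ar)) for x,ar in zip(q,P[:,2]) if abs(x[0])<50 and abs(x[1])<45])
    cl={'b3':[[356,156],[337,279]],'b4':[[476,180],[446,300]],'b1':[[329,313],[313,411]],'b2':[[436,331],[414,428]]}[k]
    for z in (40,47): print((((ray(c,np.array(cl)*.64,z)[:,:2]-v)@R)).round(1).tolist())
big=cv2.resize(im[70:195,170:350],None,fx=4,fy=4,interpolation=cv2.INTER_CUBIC); cv2.imwrite("pics/crop.png",big)
E
```

```text
b1 [([36.1, -0.1], 108), ([26.8, 34.7], 44), ([-29.4, 34.8], 36), ([26.2, -34.9], 28)]
[[49.0, 0.1], [-37.1, -0.4]]
[[51.5, -0.3], [-33.1, -0.8]]
b2 [([34.5, 5.0], 175), ([27.2, -34.5], 54)]
[[50.3, 2.8], [-36.8, 2.3]]
[[52.7, 3.9], [-32.8, 3.5]]
b3 [([32.4, -2.6], 209), ([27.4, 34.8], 53), ([-28.1, 34.7], 49), ([27.7, -34.9], 36), ([-28.6, -34.7], 32)]
[[45.8, -0.2], [-45.8, -1.5]]
[[46.1, -0.6], [-43.8, -1.9]]
b4 [([32.4, -1.0], 231), ([27.6, -34.5], 70), ([-28.1, -34.4], 65), ([27.5, 34.6], 28), ([-28.3, 34.5], 27)]
[[45.8, -0.5], [-46.3, 0.8]]
[[46.1, 0.7], [-44.4, 2.0]]
```

View pics/crop.png

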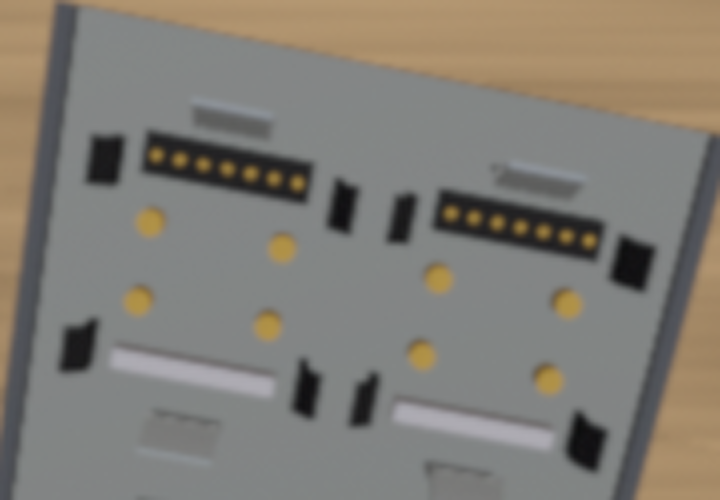

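Call:
move_arm([
  [90,[0.02,0.95,0.13],[0,0,0]],
  [90,[0.02,0.95,0.13],[0,0,0]],
  [90,[0.02,0.95,0.13],[0,0,0]],
  [90,[0.02,0.95,0.13],[0,0,0]],
  [90,[0.02,0.95,0.13],[0,0,0]],
  [90,[0.02,0.95,0.13],[0,0,0]],
  [90,[0.02,0.95,0.13],[0,0,0]],
  [90,[0.02,0.95,0.13],[0,0,0]],
  [90,[0.02,0.95,0.13],[0,0,0]],
  [90,[0.02,0.95,0.13],[0,0,0]],
  [90,[0.02,0.95,0.13],[0,0,0]],
  [90,[0.02,0.95,0.13],[0,0,0]],
  [90,[0.02,0.95,0.13],[0,0,0]],
  [90,[0.02,0.95,0.13],[0,0,0]],
  [90,[0,0,0],[0,0,0]],
  [90,[0,0,0],[0,0,0]],
  [90,[0,0,0],[0,0,0]],
])

```text
time_s: 3.03
ee_pos: [574.5, 30.6, 304.9]
ee_rot: [179.9, 0.0, 0.0]
force: [1.0, -0.6, 0.9]
gripper_width: 90.0
gripper_force: 0.0
```

```bash
python3 - <<'E'
from h import *
im,c,s=look("wrist","w_brd"); print(s['ee_pos'],s['ee_rot'],s['time_s'])
import pickle; pickle.dump(c,open("c_brd.pkl","wb"))
for b in blobs(mask(im,*GREEN),100):
    r=cv2.minAreaRect(b); w=ray(c,cv2.boxPoints(r),5)[:,:2]; print("green",np.array(r[0]).round(),w.mean(0).round(1),np.linalg.norm(w[1]-w[0]).round(),np.linalg.norm(w[2]-w[1]).round(),w.round(1).tolist())
cv2.imwrite("pics/w_brdb.png",cv2.resize(im,(800,600),interpolation=cv2.INTER_CUBIC))
E
```

```text
[574.4772607   30.61672778 304.88672447] [1.79947272e+02 2.23825823e-02 2.84808486e-02] 3.0333
green [200.  76.] [670.4  96.2] 86.0 58.0 [[627.4, 128.5], [713.4, 123.2], [713.4, 65.7], [627.3, 67.7]]
green [209. 167.] [549.4  89.3] 88.0 57.0 [[508.9, 125.2], [596.0, 112.1], [590.3, 54.9], [502.6, 65.0]]
green [339. 168.] [548.  -94.4] 51.0 59.0 [[549.9, -55.2], [587.4, -90.0], [547.0, -133.4], [507.5, -98.8]]
green [310. 245.] [427.6 -59.5] 57.0 88.0 [[469.2, -26.4], [473.1, -83.1], [386.2, -94.0], [381.9, -34.5]]
green [ 72. 122.] [612.5 273.9] 19.0 72.0 [[609.1, 312.4], [626.9, 306.6], [615.9, 235.7], [597.9, 240.8]]
green [205. 241.] [435.1  99.8] 57.0 88.0 [[477.3, 128.9], [480.5, 71.8], [393.0, 69.4], [389.4, 129.4]]
```

View pics/w_brdb.png

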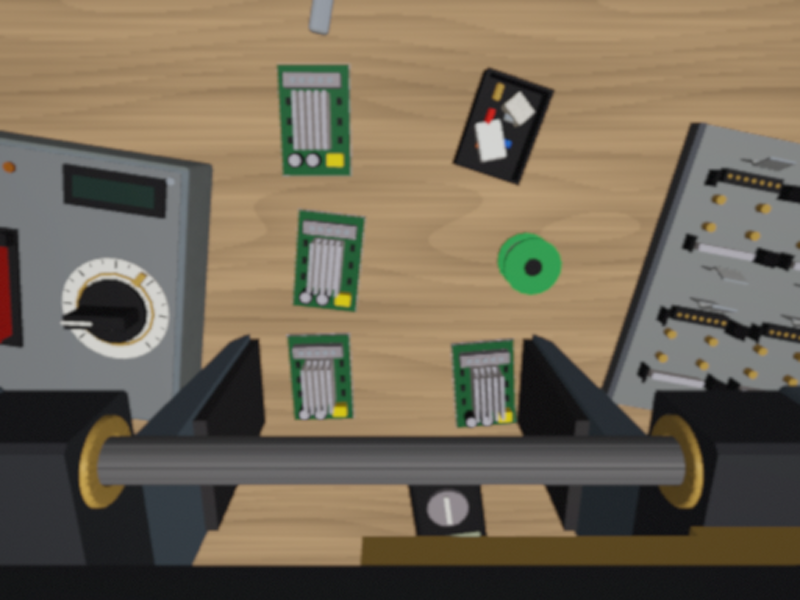

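The wrist view shows four boards, all with the strip at +x, at about (555... px) columns 280–510. The knob pointer lies to the left near (62,323) and the brass marker is at upper right (139,280). I'm now moving above the nearest board.

Call:
move_arm([
  [90,[-0.73,-0.45,-0.87],[0,0,0.19]],
  [90,[-0.73,-0.45,-0.87],[0,0,0.19]],
  [90,[-0.73,-0.45,-0.87],[0,0,0.19]],
  [90,[-0.73,-0.45,-0.87],[0,0,0.19]],
  [90,[-0.73,-0.45,-0.87],[0,0,0.19]],
  [90,[-0.73,-0.45,-0.87],[0,0,0.19]],
  [90,[-0.73,-0.45,-0.87],[0,0,0.19]],
  [90,[-0.73,-0.45,-0.87],[0,0,0.19]],
  [90,[0,0,0],[0,0,0]],
  [90,[0,0,0],[0,0,0]],
])

```text
time_s: 3.92
ee_pos: [427.3, -59.2, 130.2]
ee_rot: [-180.0, 0.1, 6.0]
force: [0.4, 0.3, 0.2]
gripper_width: 90.3
gripper_force: 0.0
```

```bash
cat >> h.py <<'E'
def board(tag,near=None):
    "measure green boards from the wrist: plate rect (z=5) -> centre, yaw, and shift to put TCP there"
    im,c,s=look("wrist",tag); e=s['ee_pos']; yaw=s['ee_rot'][2]
    print("tcp",e.round(1),s['ee_rot'].round(2),"t",s['time_s'])
    m=cv2.morphologyEx(mask(im,*GREEN),cv2.MORPH_CLOSE,np.ones((7,7)))
    for b in blobs(m,400):
        w=ray(c,b.reshape(-1,2),5)[:,:2].astype(np.float32); r=cv2.minAreaRect(w)
        q=cv2.boxPoints(r); d=q[1]-q[0]; d2=q[2]-q[1]; 
        if np.linalg.norm(d2)>np.linalg.norm(d): d=d2
        a=np.degrees(np.arctan2(d[1],d[0])); a=(a+90)%180-90
        print("board",np.round(r[0],1),"size",np.round(r[1],1),"yaw",round(a,1),"units dx,dy",((np.array(r[0])-e[:2])/25).round(2),"dyaw",round((a-yaw)/4,2),"rect",cv2.boundingRect(b))
E
python3 -c "
from h import *
board('d1')"
```

```text
tcp [427.3 -59.2 130.2] [-1.7997e+02  1.3000e-01  5.9900e+00] t 3.9167
board [427.8 -59.7] size [88.  58.3] yaw 5.3 units dx,dy [ 0.02 -0.02] dyaw -0.17 rect (219, 134, 67, 95)
board [553.7 -93.8] size [51.4 56.5] yaw -84.1 units dx,dy [ 5.06 -1.38] dyaw -22.52 rect (275, 0, 72, 71)
board [536.7  90. ] size [58.4 61.1] yaw -6.6 units dx,dy [4.38 5.97] dyaw -3.14 rect (41, 0, 79, 81)
board [435.   99.1] size [87.9 58.6] yaw 1.5 units dx,dy [0.31 6.34] dyaw -1.12 rect (35, 104, 74, 102)
```

View pics/d1.png

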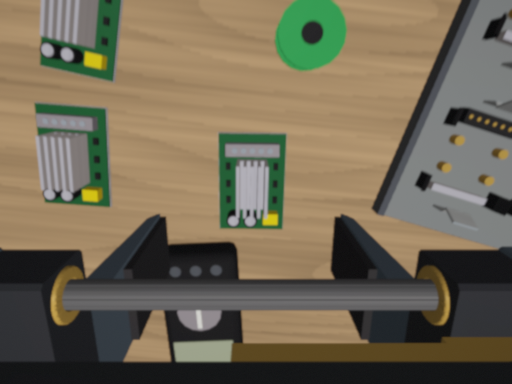

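The board is centred under the gripper (plate at columns 219–286, rows 134–229) with its strip at +x. Next I descend and grip.

Call:
move_arm([
  [60,[0,-0.01,-0.82],[0,0,-0.1]],
  [60,[0,-0.01,-0.82],[0,0,-0.07]],
  [60,[0,0,-0.82],[0,0,0]],
  [60,[0,0,-0.82],[0,0,0]],
  [60,[0,0,-0.82],[0,0,0]],
  [60,[0,0,-0.8],[0,0,0]],
  [60,[0,0,0],[0,0,0]],
  [20,[0,0,0],[0,0,0]],
  [20,[0,0,0],[0,0,0]],
  [20,[0,0,0],[0,0,0]],
  [20,[0,0,0],[0,0,0]],
  [20,[0,0,0],[0,0,0]],
  [20,[0,0,0.5],[0,0,0]],
  [20,[0,0,0.9],[0,0,0]],
  [20,[0,0,0.9],[0,0,0]],
  [20,[0,0,0.9],[0,0,0]],
  [20,[0,0,0],[0,0,0]],
], grip_force=40)

```text
time_s: 5.38
ee_pos: [431.8, -59.1, 92.4]
ee_rot: [179.9, -0.5, 5.5]
force: [-0.1, 0.4, -1.6]
gripper_width: 25.9
gripper_force: 40.0
```

```bash
cat >> h.py <<'E'
BAY=dict(b1=(471.5,-243.1),b2=(455.05,-328.7),b3=(592.1,-266.4),b4=(575.65,-352)); RY=-10.9
def held(tag,bay):
    "far edge of held plate in tool frame (tip 7 mm above underside); shift to the bay"
    im,c,s=look("wrist",tag); e=s['ee_pos']; yaw=s['ee_rot'][2]; a=np.radians(yaw)
    R=np.array([[np.cos(a),-np.sin(a)],[np.sin(a),np.cos(a)]])
    m=mask(im,*GREEN); m=cv2.morphologyEx(m,cv2.MORPH_CLOSE,np.ones((7,7)))
    o=proj(c,e+[0,0,-7+5])[0]
    for b in blobs(m,400):
        x,y,w,h=cv2.boundingRect(b)
        if x<o[0]<x+w and y<o[1]:
            q=(ray(c,b.reshape(-1,2),e[2]-2)[:,:2]-e[:2])@R
            q=q[q[:,0]>5]; L=[]
            print("tool-frame extents xmax",np.percentile(q[:,0],97).round(1),"y",np.percentile(q[:,1],[3,97]).round(1))
            f=q[(q[:,0]>q[:,0].max()-3)]; print("far edge yaw",np.degrees(np.arctan(np.polyfit(f[:,1],f[:,0],1)[0])).round(1), "y", f[:,1].min().round(1),f[:,1].max().round(1))
    d=(np.array(BAY[bay])-e[:2])/25
    print("tcp",e.round(1),s['ee_rot'].round(2),"w",s['gripper_width'],"to",bay,d.round(2),"dyaw",round((RY-yaw)/4,2),"t",s['time_s'])
E
python3 -c "
from h import *
held('d2','b4')"
```

```text
tool-frame extents xmax 43.6 y [-27.3  28.8]
far edge yaw 0.1 y -27.2 28.9
tcp [431.8 -59.1  92.4] [179.86  -0.5    5.49] w 25.85009886670566 to b4 [  5.75 -11.72] dyaw -4.1 t 5.3833
```

Call:
move_arm([
  [20,[0,0,0.75],[0,0,0]],
  [20,[0,-0.3,0.75],[0,0,0]],
  [20,[0.48,-0.95,0],[0,0,-0.34]],
  [20,[0.48,-0.95,0],[0,0,-0.34]],
  [20,[0.48,-0.95,0],[0,0,-0.34]],
  [20,[0.48,-0.95,0],[0,0,-0.34]],
  [20,[0.48,-0.95,0],[0,0,-0.34]],
  [20,[0.48,-0.95,0],[0,0,-0.34]],
  [20,[0.48,-0.95,0],[0,0,-0.34]],
  [20,[0.48,-0.95,0],[0,0,-0.34]],
  [20,[0.48,-0.95,0],[0,0,-0.34]],
  [20,[0.48,-0.95,0],[0,0,-0.34]],
  [20,[0.48,-0.95,0],[0,0,-0.34]],
  [20,[0.47,-0.97,0],[0,0,-0.36]],
  [20,[0,0,0],[0,0,0]],
  [20,[0,0,0],[0,0,0]],
  [20,[0,0,0],[0,0,0]],
])

```text
time_s: 6.85
ee_pos: [571.5, -350.7, 124.2]
ee_rot: [-179.9, 0.2, -10.9]
force: [-0.1, 0.9, -1.4]
gripper_width: 25.4
gripper_force: 40.0
```

```bash
python3 -c "
from h import *
held('d3','b4')"
```

```text
tool-frame extents xmax 43.5 y [-27.2  28.9]
far edge yaw 0.0 y -26.9 29.0
tcp [ 571.5 -350.7  124.2] [-179.9     0.2   -10.91] w 25.408188137103647 to b4 [ 0.16 -0.05] dyaw 0.0 t 6.85
```

View pics/d3.png

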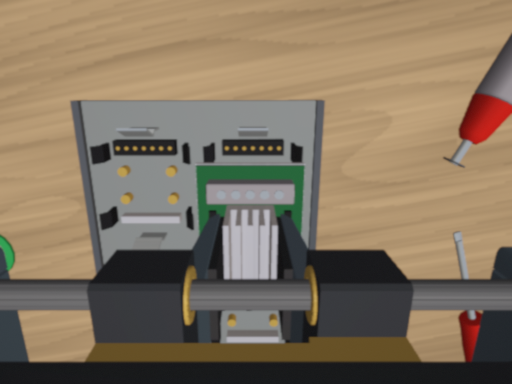

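```bash
python3 - <<'E'
from h import *
from workcell import camera_info
c=camera_info("wrist"); im=cv2.imread("pics/d3.png")
m=mask(im,[12,90,90],[32,255,255]); m[:160]=0; m[210:]=0; m[:,:105]=0; m[:,185:]=0
P=[]
for b in blobs(m,10):
    M=cv2.moments(b); P.append((M['m10']/M['m00'],M['m01']/M['m00']))
w=ray(c,P,22)[:,:2]; print(len(P),w.round(1).tolist(),w.mean(0))
print("blk",ray(c,[[253,147]],20))
E
```

```text
4 [[608.1, -249.9], [584.8, -245.4], [577.3, -284.2], [600.5, -288.6]] [ 592.6641884  -267.01732813]
blk [[ 606.77707716 -358.69746649   20.        ]]
```

Call:
move_arm([
  [20,[0.18,-0.09,-0.5],[0,0,0]],
  [20,[0,0,-0.7],[0,0,0]],
  [20,[0,0,-0.7],[0,0,0]],
  [20,[0,0,-0.2],[0,0,0]],
  [20,[0,0,-0.2],[0,0,0]],
  [20,[0,0,-0.2],[0,0,0]],
  [20,[0,0,-0.2],[0,0,0]],
  [20,[0,0,-0.2],[0,0,0]],
  [20,[0,0,-0.2],[0,0,0]],
  [20,[0,0,-0.2],[0,0,0]],
  [20,[0,0,-0.2],[0,0,0]],
  [20,[0,0,-0.2],[0,0,0]],
  [20,[0,0,-0.1],[0,0,0]],
  [20,[0,0,0],[0,0,0]],
  [20,[0,0,0],[0,0,0]],
])

```text
time_s: 8.15
ee_pos: [577.5, -354.2, 35.8]
ee_rot: [179.9, -0.1, -10.9]
force: [-7.0, 4.0, 23.2]
gripper_width: 25.6
gripper_force: 40.0
```

Call:
move_arm([
  [20,[0,0,-0.1],[0,0,0]],
  [20,[0,0,-0.1],[0,0,0]],
  [20,[0,0,-0.05],[0,0,0]],
  [20,[0,0,0],[0,0,0]],
  [20,[0,0,0],[0,0,0]],
])

```text
time_s: 8.57
ee_pos: [578.6, -354.5, 27.3]
ee_rot: [179.9, -0.2, -10.9]
force: [-1.2, 0.9, 11.7]
gripper_width: 25.7
gripper_force: 46.7
```

```bash
python3 -c "
from h import *
held('d4','b4')
from workcell import state; s=state(); print(s['force'],s['torque'])
im=cv2.imread('pics/d4.png'); cv2.imwrite('pics/d4b.png',cv2.resize(im[60:300,130:390],None,fx=2.4,fy=2.4,interpolation=cv2.INTER_CUBIC))"
```

```text
tool-frame extents xmax 40.8 y [-29.4  31. ]
far edge yaw 0.0 y -28.7 30.2
tcp [ 578.6 -354.5   27.3] [179.93  -0.24 -10.92] w 25.657966646266438 to b4 [-0.12  0.1 ] dyaw 0.01 t 8.5667
[-0.7222012   1.4467864  10.46793165] [0.4228753  0.27202321 0.05286877]
```

View pics/d4b.png

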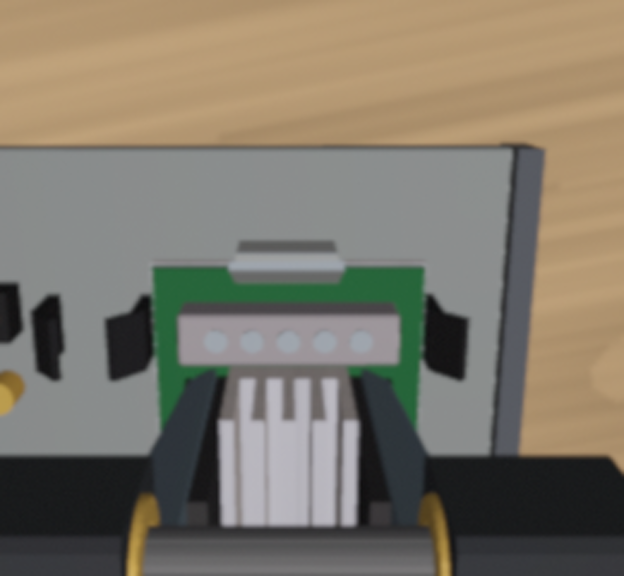

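Board home: the lip of the +x clip is over the plate edge (at 288,262 in the crop), and the fingertips are at plate height. Releasing and going to the next board.

Call:
move_arm([
  [55,[0,0,0],[0,0,0]],
  [55,[0,0,0],[0,0,0]],
  [55,[0,0,0.3],[0,0,0]],
  [60,[0,0,0.9],[0,0,0]],
  [60,[0,0,0.9],[0,0,0]],
  [60,[0,0,0.9],[0,0,0]],
  [60,[0,0,0.9],[0,0,0]],
  [60,[0,0,0.2],[0,0,0]],
  [60,[0,0,0],[0,0,0]],
])

```text
time_s: 9.37
ee_pos: [578.2, -354.3, 129.1]
ee_rot: [179.9, -0.2, -10.9]
force: [0.1, -0.1, -0.8]
gripper_width: 59.9
gripper_force: 0.0
```

```bash
cat >> h.py <<'E'
def seated(tag):
    im,c,s=look("wrist",tag)
    a=np.radians(RY);R=np.array([[np.cos(a),-np.sin(a)],[np.sin(a),np.cos(a)]])
    m=cv2.morphologyEx(mask(im,*GREEN),cv2.MORPH_CLOSE,np.ones((7,7)))
    for b in blobs(m,300):
        w=ray(c,b.reshape(-1,2),27)[:,:2].astype(np.float32); ctr=w.mean(0)
        for k,v in BAY.items():
            if np.linalg.norm(ctr-v)<35:
                q=(w-v)@R; print(k,"x",np.percentile(q[:,0],[2,98]).round(1),"y",np.percentile(q[:,1],[2,98]).round(1))
    print(s['ee_pos'].round(1),s['ee_rot'].round(1),s['time_s'])
E
python3 -c "
from h import *
seated('e1')
im=cv2.imread('pics/e1.png'); cv2.imwrite('pics/e1b.png',cv2.resize(im[80:280,130:370],None,fx=2.5,fy=2.5,interpolation=cv2.INTER_CUBIC))"
```

```text
b4 x [-43.8  43.3] y [-30.6  28.4]
[ 578.2 -354.3  129.1] [179.9  -0.2 -10.9] 9.3667
```

View pics/e1b.png

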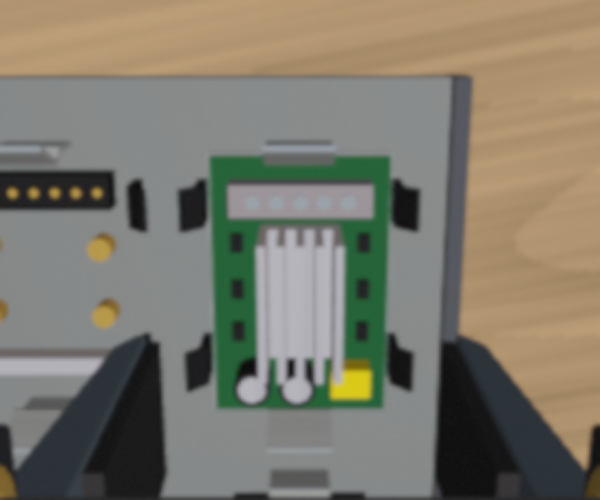

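Board 4 bay: plate symmetric in the bay (x −43.8..43.3 mm, flush between clips), home. On to the next one.

Call:
move_arm([
  [60,[-0.3,0.955,0],[0,0,0.163]],
  [60,[-0.3,0.955,0],[0,0,0.163]],
  [60,[-0.3,0.955,0],[0,0,0.163]],
  [60,[-0.3,0.955,0],[0,0,0.163]],
  [60,[-0.3,0.955,0],[0,0,0.163]],
  [60,[-0.3,0.955,0],[0,0,0.163]],
  [60,[-0.3,0.955,0],[0,0,0.163]],
  [60,[-0.3,0.955,0],[0,0,0.163]],
  [60,[-0.3,0.955,0],[0,0,0.163]],
  [60,[-0.3,0.955,0],[0,0,0.163]],
  [60,[-0.3,0.955,0],[0,0,0.163]],
  [60,[-0.3,0.955,0],[0,0,0.163]],
  [60,[-0.3,0.955,0],[0,0,0.163]],
  [60,[-0.3,0.955,0],[0,0,0.163]],
  [60,[-0.3,0.955,0],[0,0,0.163]],
  [60,[-0.3,0.955,0],[0,0,0.163]],
  [60,[-0.3,0.955,0],[0,0,0.163]],
  [60,[-0.3,0.955,0],[0,0,0.163]],
  [60,[-0.3,0.955,0],[0,0,0.163]],
  [60,[0,0,0],[0,0,0]],
])

```text
time_s: 11.08
ee_pos: [431.9, 102.4, 125.4]
ee_rot: [-180.0, 0.3, 1.7]
force: [-0.2, -1.3, 0.3]
gripper_width: 59.9
gripper_force: 0.0
```

Call:
move_arm([
  [60,[0,0,0],[0,0,0]],
  [60,[0,0,0],[0,0,0]],
])

```text
time_s: 11.25
ee_pos: [434.0, 99.4, 126.1]
ee_rot: [180.0, 0.1, 1.5]
force: [0.4, -0.4, -0.5]
gripper_width: 59.7
gripper_force: 0.0
```

```bash
python3 -c "
from h import *
board('f1')"
```

```text
tcp [434.   99.4 126.1] [1.7995e+02 1.3000e-01 1.5000e+00] t 11.25
board [545.5  88.6] size [58.2 80.5] yaw -6.6 units dx,dy [ 4.46 -0.43] dyaw -2.02 rect (226, 0, 88, 107)
board [434.4  98.9] size [87.  58.3] yaw 1.5 units dx,dy [ 0.02 -0.02] dyaw 0.0 rect (218, 135, 68, 95)
board [548.6 -84.8] size [52.7 40.7] yaw 14.0 units dx,dy [ 4.58 -7.37] dyaw 3.13 rect (459, 10, 53, 72)
```

Call:
move_arm([
  [60,[0.02,-0.02,-0.79],[0,0,0]],
  [60,[0,0,-0.79],[0,0,0]],
  [60,[0,0,-0.79],[0,0,0]],
  [60,[0,0,-0.79],[0,0,0]],
  [60,[0,0,-0.79],[0,0,0]],
  [60,[0,0,-0.79],[0,0,0]],
  [60,[0,0,0],[0,0,0]],
  [20,[0,0,0],[0,0,0]],
  [20,[0,0,0],[0,0,0]],
  [20,[0,0,0],[0,0,0]],
  [20,[0,0,0],[0,0,0]],
  [20,[0,0,0],[0,0,0]],
  [20,[0,0,0.6],[0,0,0]],
  [20,[0,0,0.9],[0,0,0]],
  [20,[0,0,0.9],[0,0,0]],
  [20,[0,0,0.9],[0,0,0]],
  [20,[0,0,0.9],[0,0,0]],
  [20,[0,0,0.5],[0,0,0]],
  [20,[0,0,0],[0,0,0]],
  [20,[0,0,0],[0,0,0]],
], grip_force=45)

```text
time_s: 12.97
ee_pos: [435.1, 99.3, 126.6]
ee_rot: [-180.0, -0.1, 1.5]
force: [0.5, 0.3, -2.3]
gripper_width: 25.7
gripper_force: 45.0
```

Call:
move_arm([
  [20,[0.045,-0.953,0],[0,0,-0.172]],
  [20,[0.045,-0.953,0],[0,0,-0.172]],
  [20,[0.045,-0.953,0],[0,0,-0.172]],
  [20,[0.045,-0.953,0],[0,0,-0.172]],
  [20,[0.045,-0.953,0],[0,0,-0.172]],
  [20,[0.045,-0.953,0],[0,0,-0.172]],
  [20,[0.045,-0.953,0],[0,0,-0.172]],
  [20,[0.045,-0.953,0],[0,0,-0.172]],
  [20,[0.045,-0.953,0],[0,0,-0.172]],
  [20,[0.045,-0.953,0],[0,0,-0.172]],
  [20,[0.045,-0.953,0],[0,0,-0.172]],
  [20,[0.045,-0.953,0],[0,0,-0.172]],
  [20,[0.045,-0.953,0],[0,0,-0.172]],
  [20,[0.045,-0.953,0],[0,0,-0.172]],
  [20,[0.045,-0.953,0],[0,0,-0.172]],
  [20,[0.045,-0.953,0],[0,0,-0.172]],
  [20,[0.045,-0.953,0],[0,0,-0.172]],
  [20,[0.045,-0.953,0],[0,0,-0.172]],
  [20,[0,0,0],[0,0,0]],
  [20,[0,0,0],[0,0,0]],
])

```text
time_s: 14.63
ee_pos: [454.4, -329.8, 124.2]
ee_rot: [-179.9, 0.2, -11.0]
force: [0.2, 0.3, -0.9]
gripper_width: 25.9
gripper_force: 45.0
```

Call:
move_arm([
  [20,[0,0,0],[0,0,0]],
])

```text
time_s: 14.72
ee_pos: [454.4, -328.6, 124.7]
ee_rot: [-179.9, 0.2, -10.9]
force: [-0.5, 0.3, -1.2]
gripper_width: 25.9
gripper_force: 45.0
```

```bash
python3 -c "
from h import *
held('g1','b2'); seated('g2')"
```

```text
tool-frame extents xmax 120.6 y [-19.4  18.3]
far edge yaw 0.1 y -19.3 18.1
tool-frame extents xmax 45.6 y [-27.   28.8]
far edge yaw 0.0 y -26.8 28.8
tcp [ 454.4 -328.6  124.7] [-179.89    0.18  -10.92] w 25.921913935667806 to b2 [ 0.02 -0.  ] dyaw 0.01 t 14.7167
b4 x [-44.1  18.4] y [-30.9  28.2]
b2 x [-35.4  24.6] y [-42.   44.8]
[ 454.7 -328.3  125. ] [-1.799e+02  1.000e-01 -1.090e+01] 14.7667
```

Call:
move_arm([
  [20,[-0.036,-0.03,-0.6],[0,0,0]],
  [20,[0,0,-0.7],[0,0,0]],
  [20,[0,0,-0.75],[0,0,0]],
  [20,[0,0,-0.2],[0,0,0]],
  [20,[0,0,-0.2],[0,0,0]],
  [20,[0,0,-0.2],[0,0,0]],
  [20,[0,0,-0.2],[0,0,0]],
  [20,[0,0,-0.2],[0,0,0]],
  [20,[0,0,-0.2],[0,0,0]],
  [20,[0,0,-0.2],[0,0,0]],
  [20,[0,0,-0.2],[0,0,0]],
  [20,[0,0,-0.2],[0,0,0]],
  [20,[0,0,-0.1],[0,0,0]],
  [20,[0,0,-0.1],[0,0,0]],
  [20,[0,0,-0.05],[0,0,0]],
  [20,[0,0,0],[0,0,0]],
  [20,[0,0,0],[0,0,0]],
])

```text
time_s: 16.23
ee_pos: [456.6, -330.9, 33.5]
ee_rot: [179.9, -0.4, -10.9]
force: [-12.4, 11.6, 62.2]
gripper_width: 25.8
gripper_force: 45.0
```

Call:
move_arm([
  [20,[0,0,0.1],[0,0,0]],
  [20,[0,0,0.1],[0,0,0]],
  [20,[0,0,0],[0,0,0]],
])

```text
time_s: 16.48
ee_pos: [456.5, -330.9, 33.6]
ee_rot: [179.9, -0.4, -10.9]
force: [-4.4, 6.0, 29.2]
gripper_width: 26.0
gripper_force: 45.0
```

```bash
python3 -c "
from h import *
held('g3','b2')
from workcell import state; s=state(); print(s['force'],s['torque'])
im=cv2.imread('pics/g3.png'); cv2.imwrite('pics/g3b.png',cv2.resize(im[60:300,130:390],None,fx=2.4,fy=2.4,interpolation=cv2.INTER_CUBIC))"
```

```text
tool-frame extents xmax 120.9 y [-28.1  29.8]
far edge yaw -0.0 y -27.7 29.2
tool-frame extents xmax 42.9 y [-28.2  29.8]
far edge yaw 0.1 y -27.5 29.0
tcp [ 456.5 -330.9   33.6] [179.9   -0.36 -10.93] w 26.01740717810076 to b2 [-0.06  0.09] dyaw 0.01 t 16.4833
[-5.60159681  5.97768768 29.88669369] [1.27007975 0.63301291 0.17101487]
```

View pics/g3b.png

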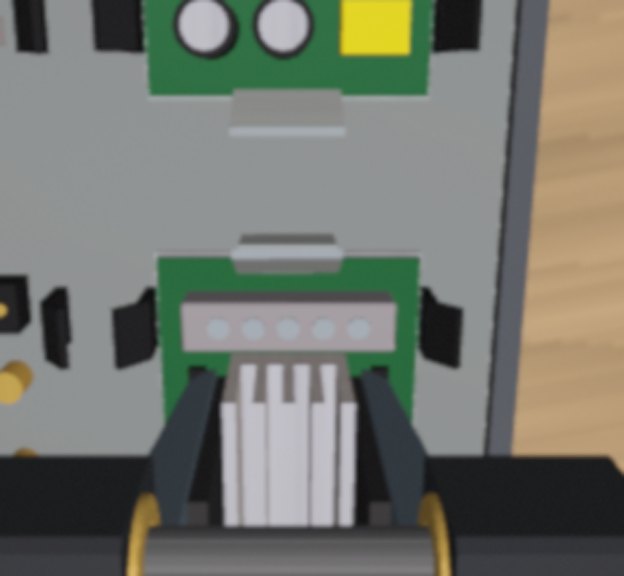

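The board is home here too: the clip lip is over the +x edge at (288,258), and bay 4's −x clip is over its plate at (288,95). The grip just sat higher on the heat sink this time.

Call:
move_arm([
  [55,[0,0,0],[0,0,0]],
  [55,[0,0,0],[0,0,0]],
  [55,[0,0,0.3],[0,0,0]],
  [60,[0,0,0.9],[0,0,0]],
  [60,[0,0,0.9],[0,0,0]],
  [60,[0,0,0.9],[0,0,0]],
  [60,[0,0,0.9],[0,0,0]],
  [60,[0,0,0],[0,0,0]],
])

```text
time_s: 17.2
ee_pos: [456.9, -332.2, 130.5]
ee_rot: [179.8, -0.4, -10.9]
force: [0.7, -0.8, 0.4]
gripper_width: 60.0
gripper_force: 0.0
```

```bash
python3 -c "
from h import *
seated('g5')"
```

```text
b2 x [-44.4  43.1] y [-30.7  28.6]
b4 x [-43.9  24. ] y [-30.4  28.2]
[ 456.9 -332.2  130.5] [179.8  -0.4 -10.9] 17.2
```

Call:
move_arm([
  [60,[0.208,0.933,0],[0,0,0.058]],
  [60,[0.208,0.933,0],[0,0,0.058]],
  [60,[0.208,0.933,0],[0,0,0.058]],
  [60,[0.208,0.933,0],[0,0,0.058]],
  [60,[0.208,0.933,0],[0,0,0.058]],
  [60,[0.208,0.933,0],[0,0,0.058]],
  [60,[0.208,0.933,0],[0,0,0.058]],
  [60,[0.208,0.933,0],[0,0,0.058]],
  [60,[0.208,0.933,0],[0,0,0.058]],
  [60,[0.208,0.933,0],[0,0,0.058]],
  [60,[0.208,0.933,0],[0,0,0.058]],
  [60,[0.208,0.933,0],[0,0,0.058]],
  [60,[0.208,0.933,0],[0,0,0.058]],
  [60,[0.208,0.933,0],[0,0,0.058]],
  [60,[0.208,0.933,0],[0,0,0.058]],
  [60,[0.208,0.933,0],[0,0,0.058]],
  [60,[0.208,0.933,0],[0,0,0.058]],
  [60,[0.208,0.933,0],[0,0,0.058]],
  [60,[0,0,0],[0,0,0]],
  [60,[0,0,0],[0,0,0]],
])

```text
time_s: 18.92
ee_pos: [547.4, 90.3, 124.6]
ee_rot: [179.9, 0.2, -6.6]
force: [-0.2, -1.1, 1.0]
gripper_width: 59.7
gripper_force: 0.0
```

Call:
move_arm([
  [60,[0,0,0],[0,0,0]],
])

```text
time_s: 19.0
ee_pos: [547.3, 89.0, 125.0]
ee_rot: [179.9, 0.1, -6.7]
force: [-0.9, 0.0, -0.7]
gripper_width: 60.2
gripper_force: 0.0
```

```bash
python3 -c "
from h import *
board('i1')"
```

```text
tcp [547.3  89.  125. ] [ 1.7993e+02  1.4000e-01 -6.7200e+00] t 19.0
board [549.1  88.4] size [58.3 87.6] yaw -6.5 units dx,dy [ 0.07 -0.03] dyaw 0.05 rect (217, 133, 69, 96)
board [662.7  95.4] size [58.2 72.4] yaw -0.2 units dx,dy [4.62 0.25] dyaw 1.62 rect (182, 0, 85, 98)
board [545.9 -99.3] size [72.7 54.5] yaw 72.8 units dx,dy [-0.05 -7.53] dyaw 19.88 rect (425, 128, 83, 66)
board [613.5 272.6] size [49.9 21. ] yaw 81.2 units dx,dy [2.65 7.34] dyaw 21.97 rect (0, 122, 59, 26)
```

Call:
move_arm([
  [60,[0.07,-0.03,-0.785],[0,0,0.05]],
  [60,[0,0,-0.785],[0,0,0]],
  [60,[0,0,-0.785],[0,0,0]],
  [60,[0,0,-0.785],[0,0,0]],
  [60,[0,0,-0.785],[0,0,0]],
  [60,[0,0,-0.785],[0,0,0]],
  [60,[0,0,0],[0,0,0]],
  [20,[0,0,0],[0,0,0]],
  [20,[0,0,0],[0,0,0]],
  [20,[0,0,0],[0,0,0]],
  [20,[0,0,0],[0,0,0]],
  [20,[0,0,0],[0,0,0]],
  [20,[0,0,0.6],[0,0,0]],
  [20,[0,0,0.9],[0,0,0]],
  [20,[0,0,0.9],[0,0,0]],
  [20,[0,0,0.9],[0,0,0]],
  [20,[0,0,0.9],[0,0,0]],
  [20,[0,0,0.5],[0,0,0]],
  [20,[0,0,0],[0,0,0]],
  [20,[0,0,0],[0,0,0]],
], grip_force=40)

```text
time_s: 20.72
ee_pos: [549.9, 88.8, 126.4]
ee_rot: [-180.0, -0.1, -6.5]
force: [-0.4, -1.0, -2.0]
gripper_width: 25.8
gripper_force: 40.0
```

Call:
move_arm([
  [20,[0.112,-0.949,0],[0,0,-0.073]],
  [20,[0.112,-0.949,0],[0,0,-0.073]],
  [20,[0.112,-0.949,0],[0,0,-0.073]],
  [20,[0.112,-0.949,0],[0,0,-0.073]],
  [20,[0.112,-0.949,0],[0,0,-0.073]],
  [20,[0.112,-0.949,0],[0,0,-0.073]],
  [20,[0.112,-0.949,0],[0,0,-0.073]],
  [20,[0.112,-0.949,0],[0,0,-0.073]],
  [20,[0.112,-0.949,0],[0,0,-0.073]],
  [20,[0.112,-0.949,0],[0,0,-0.073]],
  [20,[0.112,-0.949,0],[0,0,-0.073]],
  [20,[0.112,-0.949,0],[0,0,-0.073]],
  [20,[0.112,-0.949,0],[0,0,-0.073]],
  [20,[0.112,-0.949,0],[0,0,-0.073]],
  [20,[0.112,-0.949,0],[0,0,-0.073]],
  [20,[0,0,0],[0,0,0]],
  [20,[0,0,0],[0,0,0]],
  [20,[0,0,0],[0,0,0]],
])

```text
time_s: 22.22
ee_pos: [590.9, -266.3, 124.3]
ee_rot: [-179.9, 0.2, -10.9]
force: [-0.4, 0.6, -1.9]
gripper_width: 25.8
gripper_force: 40.0
```

```bash
python3 -c "
from h import *
held('j1','b3')"
```

```text
tool-frame extents xmax 45.6 y [-27.1  28.9]
far edge yaw 0.0 y -26.8 28.9
tcp [ 590.9 -266.3  124.3] [-179.93    0.19  -10.92] w 25.794575265090728 to b3 [ 0.05 -0.  ] dyaw 0.01 t 22.2167
```

Call:
move_arm([
  [20,[-0.01,-0.02,-0.6],[0,0,0]],
  [20,[0,0,-0.7],[0,0,0]],
  [20,[0,0,-0.7],[0,0,0]],
  [20,[0,0,-0.2],[0,0,0]],
  [20,[0,0,-0.2],[0,0,0]],
  [20,[0,0,-0.2],[0,0,0]],
  [20,[0,0,-0.2],[0,0,0]],
  [20,[0,0,-0.2],[0,0,0]],
  [20,[0,0,-0.2],[0,0,0]],
  [20,[0,0,-0.2],[0,0,0]],
  [20,[0,0,-0.2],[0,0,0]],
  [20,[0,0,-0.2],[0,0,0]],
  [20,[0,0,-0.08],[0,0,0]],
  [20,[0,0,-0.08],[0,0,0]],
  [20,[0,0,0],[0,0,0]],
  [20,[0,0,0],[0,0,0]],
])

```text
time_s: 23.6
ee_pos: [592.0, -267.9, 36.2]
ee_rot: [179.9, -0.2, -10.9]
force: [-14.8, 6.1, 46.3]
gripper_width: 26.0
gripper_force: 40.0
```

```bash
python3 -c "
from h import *
held('j2','b3'); seated('j3')"
```

```text
tool-frame extents xmax 45.6 y [-27.7  29.1]
far edge yaw 0.0 y -26.9 28.9
tcp [ 592.  -267.9   36.2] [179.93  -0.23 -10.91] w 26.00255739318217 to b3 [0.   0.06] dyaw 0.0 t 23.6
b4 x [-8.2 44.2] y [-30.5  28.5]
b3 x [ 3.9 44.3] y [-30.5  28.9]
[ 592.  -267.9   36.2] [179.9  -0.2 -10.9] 23.65
```

Call:
move_arm([
  [20,[-0.08,0.015,0],[0,0,0]],
  [20,[0,0,0],[0,0,0]],
  [20,[0,0,-0.08],[0,0,0]],
  [20,[0,0,0],[0,0,0]],
  [20,[0,0,0],[0,0,0]],
])

```text
time_s: 24.12
ee_pos: [592.2, -267.9, 36.0]
ee_rot: [179.9, -0.5, -10.9]
force: [-11.6, 8.0, 51.7]
gripper_width: 25.9
gripper_force: 40.0
```

```bash
python3 -c "
from h import *
held('j4','b3'); seated('j5')
from workcell import state; s=state(); print(s['force'],s['torque'])"
```

```text
tool-frame extents xmax 45.5 y [-28.   29.1]
far edge yaw -0.5 y -27.0 28.9
tcp [ 592.2 -267.9   36. ] [179.91  -0.54 -10.92] w 25.89307701452898 to b3 [-0.    0.06] dyaw 0.01 t 24.1167
b4 x [-7.9 44.3] y [-30.4  28.5]
b3 x [ 4.2 44.4] y [-30.8  28.9]
[ 592.1 -267.9   36. ] [179.9  -0.5 -10.9] 24.1667
[-12.118377     7.46790144  51.95562414] [1.51627862 2.45568885 0.11638817]
```

Call:
move_arm([
  [20,[0,0,0.2],[0,0,0]],
  [55,[0,0,0],[0,0,0]],
  [55,[0,0,0],[0,0,0]],
  [55,[0,0,0.3],[0,0,0]],
  [60,[0,0,0.9],[0,0,0]],
  [60,[0,0,0.9],[0,0,0]],
  [60,[0,0,0.9],[0,0,0]],
  [60,[0,0,0.9],[0,0,0]],
  [60,[0,0,0],[0,0,0]],
  [60,[0,0,0],[0,0,0]],
])

```text
time_s: 25.05
ee_pos: [590.1, -267.5, 128.0]
ee_rot: [180.0, -0.1, -10.9]
force: [0.1, 0.7, -1.3]
gripper_width: 59.7
gripper_force: 0.0
```

```bash
python3 -c "
from h import *
seated('j6')
im=cv2.imread('pics/j6.png'); cv2.imwrite('pics/j6b.png',cv2.resize(im[80:280,130:420],None,fx=2.5,fy=2.5,interpolation=cv2.INTER_CUBIC))"
```

```text
b3 x [-44.4  43.4] y [-30.5  28.6]
b4 x [-44.5  43.3] y [-31.2  28.5]
[ 590.1 -267.5  128. ] [ 1.80e+02 -1.00e-01 -1.09e+01] 25.05
```

View pics/j6b.png

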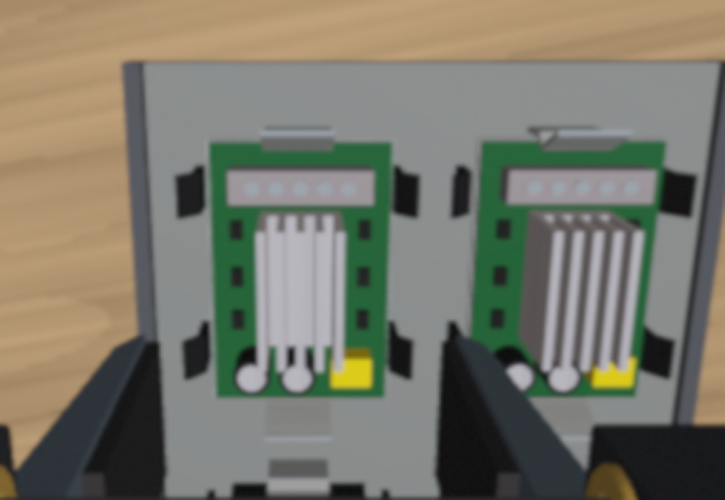

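Bays 3 and 4 look identical, with clip lips over both plate ends. Fetching the last board.

Call:
move_arm([
  [60,[0.2,0.909,0],[0,0,0.156]],
  [60,[0.2,0.909,0],[0,0,0.156]],
  [60,[0.2,0.909,0],[0,0,0.156]],
  [60,[0.2,0.909,0],[0,0,0.156]],
  [60,[0.2,0.909,0],[0,0,0.156]],
  [60,[0.2,0.909,0],[0,0,0.156]],
  [60,[0.2,0.909,0],[0,0,0.156]],
  [60,[0.2,0.909,0],[0,0,0.156]],
  [60,[0.2,0.909,0],[0,0,0.156]],
  [60,[0.2,0.909,0],[0,0,0.156]],
  [60,[0.2,0.909,0],[0,0,0.156]],
  [60,[0.2,0.909,0],[0,0,0.156]],
  [60,[0.2,0.909,0],[0,0,0.156]],
  [60,[0.2,0.909,0],[0,0,0.156]],
  [60,[0.2,0.909,0],[0,0,0.156]],
  [60,[0.2,0.909,0],[0,0,0.156]],
  [60,[0,0,0],[0,0,0]],
  [60,[0,0,0],[0,0,0]],
  [60,[0,0,0],[0,0,0]],
])

```text
time_s: 26.68
ee_pos: [668.7, 95.8, 125.6]
ee_rot: [179.9, 0.2, -0.9]
force: [-1.2, -0.2, 0.4]
gripper_width: 60.2
gripper_force: 0.0
```

```bash
python3 -c "
from h import *
board('k1')"
```

```text
tcp [668.7  95.8 125.6] [179.93   0.19  -0.92] t 26.6833
board [670.6  95.3] size [58.2 88.1] yaw -0.2 units dx,dy [ 0.08 -0.02] dyaw 0.17 rect (217, 132, 68, 97)
```

Call:
move_arm([
  [60,[0.08,-0.02,-0.785],[0,0,0.17]],
  [60,[0,0,-0.785],[0,0,0]],
  [60,[0,0,-0.785],[0,0,0]],
  [60,[0,0,-0.785],[0,0,0]],
  [60,[0,0,-0.785],[0,0,0]],
  [60,[0,0,-0.785],[0,0,0]],
  [60,[0,0,0],[0,0,0]],
  [60,[0,0,0],[0,0,0]],
])

```text
time_s: 27.4
ee_pos: [670.7, 94.7, 8.7]
ee_rot: [180.0, 0.2, -0.3]
force: [-0.1, 0.3, -0.6]
gripper_width: 60.1
gripper_force: 0.0
```

Call:
move_arm([
  [20,[0,0,0],[0,0,0]],
  [20,[0,0,0],[0,0,0]],
  [20,[0,0,0],[0,0,0]],
  [20,[0,0,0],[0,0,0]],
  [20,[0,0,0],[0,0,0]],
  [20,[0,0,0.6],[0,0,0]],
  [20,[0,0,0.9],[0,0,0]],
  [20,[0,0,0.9],[0,0,0]],
  [20,[0,0,0.9],[0,0,0]],
  [20,[0,0,0.9],[0,0,0]],
  [20,[0,0,0.5],[0,0,0]],
  [20,[0,0,0],[0,0,0]],
  [20,[0,0,0],[0,0,0]],
], grip_force=45)

```text
time_s: 28.48
ee_pos: [671.6, 95.9, 127.6]
ee_rot: [180.0, -0.1, -0.2]
force: [-0.1, -0.1, -1.2]
gripper_width: 25.6
gripper_force: 45.0
```

Call:
move_arm([
  [20,[-0.534,-0.906,0],[0,0,-0.178]],
  [20,[-0.534,-0.906,0],[0,0,-0.178]],
  [20,[-0.534,-0.906,0],[0,0,-0.178]],
  [20,[-0.534,-0.906,0],[0,0,-0.178]],
  [20,[-0.534,-0.906,0],[0,0,-0.178]],
  [20,[-0.534,-0.906,0],[0,0,-0.178]],
  [20,[-0.534,-0.906,0],[0,0,-0.178]],
  [20,[-0.534,-0.906,0],[0,0,-0.178]],
  [20,[-0.534,-0.906,0],[0,0,-0.178]],
  [20,[-0.534,-0.906,0],[0,0,-0.178]],
  [20,[-0.534,-0.906,0],[0,0,-0.178]],
  [20,[-0.534,-0.906,0],[0,0,-0.178]],
  [20,[-0.534,-0.906,0],[0,0,-0.178]],
  [20,[-0.534,-0.906,0],[0,0,-0.178]],
  [20,[-0.534,-0.906,0],[0,0,-0.178]],
  [20,[0,0,0],[0,0,0]],
  [20,[0,0,0],[0,0,0]],
  [20,[0,0,0],[0,0,0]],
])

```text
time_s: 29.98
ee_pos: [471.0, -243.2, 126.2]
ee_rot: [-179.9, 0.1, -10.9]
force: [0.4, -1.0, -1.3]
gripper_width: 25.8
gripper_force: 45.0
```

```bash
python3 -c "
from h import *
held('l1','b1')"
```

```text
tool-frame extents xmax 120.6 y [-18.9  18.6]
far edge yaw 0.1 y -18.9 18.5
tool-frame extents xmax 46.1 y [-27.   28.8]
far edge yaw 0.0 y -26.8 28.8
tcp [ 471.  -243.2  126.2] [-1.7994e+02  1.1000e-01 -1.0950e+01] w 25.75270768074703 to b1 [0.02 0.  ] dyaw 0.01 t 29.9833
```

Call:
move_arm([
  [20,[-0.04,-0.016,-0.68],[0,0,0]],
  [20,[0,0,-0.7],[0,0,0]],
  [20,[0,0,-0.7],[0,0,0]],
  [20,[0,0,-0.2],[0,0,0]],
  [20,[0,0,-0.2],[0,0,0]],
  [20,[0,0,-0.2],[0,0,0]],
  [20,[0,0,-0.2],[0,0,0]],
  [20,[0,0,-0.2],[0,0,0]],
  [20,[0,0,-0.2],[0,0,0]],
  [20,[0,0,-0.2],[0,0,0]],
  [20,[0,0,-0.2],[0,0,0]],
  [20,[0,0,-0.2],[0,0,0]],
  [20,[0,0,-0.08],[0,0,0]],
  [20,[0,0,-0.08],[0,0,0]],
  [20,[0,0,0],[0,0,0]],
  [20,[0,0,0],[0,0,0]],
])

```text
time_s: 31.37
ee_pos: [471.8, -244.7, 34.4]
ee_rot: [179.9, -0.3, -10.9]
force: [-14.0, 8.3, 59.3]
gripper_width: 26.1
gripper_force: 45.0
```

```bash
python3 -c "
from h import *
held('l2','b1'); seated('l3')"
```

```text
tool-frame extents xmax 120.9 y [-28.   29.3]
far edge yaw -0.1 y -27.7 29.1
tool-frame extents xmax 44.0 y [-28.1  29.6]
far edge yaw 0.0 y -27.5 29.0
tcp [ 471.8 -244.7   34.4] [179.93  -0.33 -10.94] w 26.139784755359774 to b1 [-0.01  0.06] dyaw 0.01 t 31.3667
b3 x [-43.8  -0.1] y [-30.6  28.8]
b4 x [-43.9  -0.3] y [-30.4  28.4]
b2 x [-6.9 43.6] y [-30.4  28.5]
b1 x [ 4.1 43.4] y [-30.7  29.2]
[ 471.8 -244.7   34.4] [179.9  -0.3 -10.9] 31.4167
```

Call:
move_arm([
  [20,[0,0,0.2],[0,0,0]],
  [55,[0,0,0],[0,0,0]],
  [55,[0,0,0],[0,0,0]],
  [55,[0,0,0.3],[0,0,0]],
  [60,[0,0,0.9],[0,0,0]],
  [60,[0,0,0.9],[0,0,0]],
  [60,[0,0,0.9],[0,0,0]],
  [60,[0,0,0.9],[0,0,0]],
  [60,[0.5,0,0.9],[0,0,0]],
  [60,[0.9,0,0.9],[0,0,0]],
  [60,[0.9,0,0.9],[0,0,0]],
  [60,[0.9,0,0.9],[0,0,0]],
  [60,[0,0,0.9],[0,0,0]],
  [60,[0,0,0],[0,0,0]],
  [60,[0,0,0],[0,0,0]],
  [60,[0,0,0],[0,0,0]],
])

```text
time_s: 32.8
ee_pos: [549.4, -244.0, 239.5]
ee_rot: [-180.0, 0.2, -10.9]
force: [0.0, -0.5, 0.2]
gripper_width: 60.0
gripper_force: 0.0
```

```bash
python3 -c "
from h import *
seated('m1')"
```

```text
b3 x [-44.6  42.9] y [-31.5  28.4]
b4 x [-43.6  42.7] y [-31.5  28.3]
b1 x [-45.6  42.3] y [-30.9  28.2]
b2 x [-39.2  42.1] y [-31.7  28. ]
[ 549.4 -244.   239.5] [-180.     0.2  -10.9] 32.8
```

Call:
move_arm([
  [60,[0.02,0.95,0.03],[0,0,0.035]],
  [60,[0.02,0.95,0.03],[0,0,0.035]],
  [60,[0.02,0.95,0.03],[0,0,0.035]],
  [60,[0.02,0.95,0.03],[0,0,0.035]],
  [60,[0.02,0.95,0.03],[0,0,0.035]],
  [60,[0.02,0.95,0.03],[0,0,0.035]],
  [60,[0.02,0.95,0.03],[0,0,0.035]],
  [60,[0.02,0.95,0.03],[0,0,0.035]],
  [60,[0.02,0.95,0.03],[0,0,0.035]],
  [60,[0.02,0.95,0.03],[0,0,0.035]],
  [60,[0.02,0.95,0.03],[0,0,0.035]],
  [60,[0.02,0.95,0.03],[0,0,0.035]],
  [60,[0.02,0.95,0.03],[0,0,0.035]],
  [60,[0.02,0.95,0.03],[0,0,0.035]],
  [60,[0.02,0.95,0.03],[0,0,0.035]],
  [60,[0.02,0.95,0.03],[0,0,0.035]],
  [60,[0.02,0.95,0.03],[0,0,0.035]],
  [60,[0.02,0.95,0.03],[0,0,0.035]],
  [60,[0.02,0.95,0.03],[0,0,0.035]],
  [60,[0.02,0.95,0.03],[0,0,0.035]],
])

```text
time_s: 34.52
ee_pos: [559.3, 231.2, 254.6]
ee_rot: [179.9, 0.2, -8.1]
force: [-0.9, -0.8, -0.3]
gripper_width: 60.1
gripper_force: 0.0
```

Call:
move_arm([
  [60,[0.02,0.8,0],[0,0,0]],
  [60,[0,0,0],[0,0,0]],
  [60,[0,0,0],[0,0,0]],
  [60,[0,0,0],[0,0,0]],
])

```text
time_s: 34.85
ee_pos: [560.3, 249.6, 255.2]
ee_rot: [179.9, 0.1, -8.1]
force: [-0.2, 0.2, -0.1]
gripper_width: 59.9
gripper_force: 0.0
```

```bash
python3 - <<'E'
from h import *
import pickle
im,c,s=look("wrist","s1"); print(s['ee_pos'],s['ee_rot'],s['time_s']); pickle.dump(c,open("c_s1.pkl","wb"))
m=cv2.bitwise_or(mask(im,[0,120,60],[8,255,255]),mask(im,[170,120,60],[180,255,255]))
for b in blobs(m,300): 
    r=cv2.minAreaRect(b); print("red",r, cv2.boundingRect(b))
    print(ray(c,cv2.boxPoints(r),116)[:,:2].round(1).tolist())
cv2.imwrite("pics/s1b.png",cv2.resize(im,(800,600),interpolation=cv2.INTER_CUBIC))
E
```

```text
[560.31263514 249.6490689  255.15932296] [ 1.79889370e+02  1.00790036e-01 -8.14827245e+00] 34.85
red ((151.1196746826172, 199.58360290527344), (87.21871948242188, 57.13005065917969), 87.0643310546875) (121, 157, 60, 87)
[[597.9, 366.0], [593.1, 313.2], [506.1, 326.7], [511.1, 383.8]]
```

View pics/s1b.png

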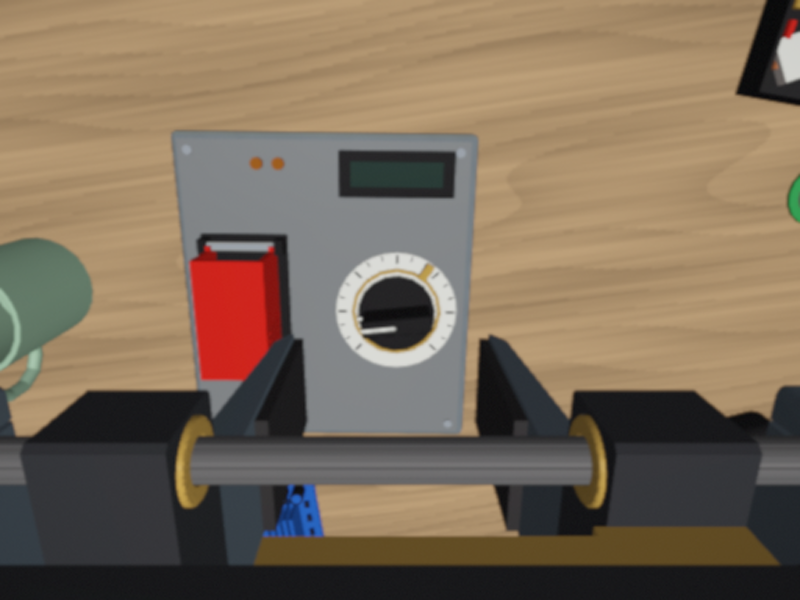

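```bash
cat > k.py <<'E'
from h import *
def knob(im,c,tag=""):
    y0,y1,x0,x1=0,384,0,512
    hsv=cv2.cvtColor(im,cv2.COLOR_BGR2HSV)
    A=np.array([[521,246]])
    u=proj(c,[521,246,71])[0]
    roi=np.zeros(im.shape[:2],np.uint8); cv2.circle(roi,tuple(int(v) for v in u),int(70*c['fx']/np.linalg.norm(-cv2.Rodrigues(np.asarray(c['rvec']))[0].T@np.asarray(c['tvec'])-[521,246,71])),255,-1)
    w=mask(im,[0,0,150],[180,60,255])&roi
    bs=blobs(w,10); ring=ray(c,bs[0].reshape(-1,2),71)[:,:2].astype(np.float32)
    (cx,cy),r=cv2.minEnclosingCircle(ring); e=cv2.fitEllipse(ring); print("ring",np.round(e[0],1),np.round(e[1],1))
    ax=np.array(e[0])
    for b in bs[1:]:
        q=ray(c,b.reshape(-1,2),105)[:,:2].astype(np.float32); l=cv2.fitLine(q,cv2.DIST_L2,0,.01,.01).ravel()
        d=q-ax; print(" white",cv2.boundingRect(b),"ang",np.degrees(np.arctan2(l[1],l[0])).round(1),"mean",d.mean(0).round(1),"far",d[np.argmax((d**2).sum(1))].round(1),cv2.contourArea(b))
    br=mask(im,[12,90,90],[30,255,255])&roi
    for b in blobs(br,6):
        q=ray(c,b.reshape(-1,2),77)[:,:2]-ax; n=np.linalg.norm(q,axis=1); print(" brass",cv2.boundingRect(b),"r",n.min().round(1),n.max().round(1),"dir",np.degrees(np.arctan2(q[n>33][:,1].mean(),q[n>33][:,0].mean())).round(1) if (n>33).any() else None)
    return ax
E
python3 - <<'E'
from k import *
import pickle
c=pickle.load(open("c_s1.pkl","rb")); im=cv2.imread("pics/s1.png")
knob(im,c)
p=ray(c,np.array([[173,131],[477,136],[460,432],[396,310],[427,271],[424,278]])*.64,70)[:,:2]; print(p.round(1).tolist()); d=p[0]-p[1]; print("yaw",np.degrees(np.arctan2(d[1],d[0]))-90,np.linalg.norm(d))
d=p[1]-p[2]; print("yaw2",np.degrees(np.arctan2(d[1],d[0])))
E
```

```text
ring [525.5 251.6] [85.2 85.4]
 brass (298, 159, 24, 92) r 51.7 78.1 dir -103.9
 brass (234, 204, 46, 21) r 25.8 28.7 dir None
 brass (264, 169, 13, 12) r 30.2 41.5 dir -42.0
[[665.5, 375.5], [634.7, 183.5], [422.5, 216.8], [525.9, 251.2], [550.9, 226.1], [546.2, 228.8]]
yaw -9.09365270057559 194.51343287933042
yaw2 -8.924204845990761
```

```bash
python3 - <<'E'
from k import *
import pickle
c=pickle.load(open("c_s1.pkl","rb")); im=cv2.imread("pics/s1.png")
m=mask(im,[0,0,130],[180,60,255]); m[:190]=0;m[218:]=0;m[:,:226]=0;m[:,262:]=0
print("\n".join("".join("#" if v else "." for v in r[226:262]) for r in m[190:218]))
ax=np.array([525.5,251.5])
for z,p in ((105,[[396,329.5],[362,331]]),(77,[[361,319],[366,320]])):
    q=ray(c,np.array(p)*.64,z)[:,:2]-ax; print(z,q.round(1).tolist(),np.degrees(np.arctan2(q[1,1]-q[0,1],q[1,0]-q[0,0])))
E
```

```text
#..###..............................
#..##...............................
#.###...............................
#.###...............................
..##................................
..##................................
..##................................
.###................................
.###................................
.###................................
.###................................
..##................................
..##................................
..####..............................
..####..............................
#.###...............................
#..#................................
#..##...............................
#..##...............................
##..#................######.........
##...#....#################.........
###.#######################.........
######################..............
###########.........................
######..............................
######..............................
#######.............................
########............................
105 [[-1.3, 0.4], [0.9, 22.2]] 84.47087896153076
77 [[-0.4, 24.5], [-1.6, 21.2]] -110.19901591894181
```

Call:
move_arm([
  [40,[-0.14,0.01,0],[0,0,1]],
  [40,[-0.14,0.01,0],[0,0,1]],
  [40,[-0.14,0.01,0],[0,0,1]],
  [40,[-0.14,0.01,0],[0,0,1]],
  [40,[-0.14,0.01,0],[0,0,1]],
  [40,[-0.14,0.01,0],[0,0,1]],
  [40,[-0.14,0.01,0],[0,0,1]],
  [40,[-0.14,0.01,0],[0,0,1]],
  [40,[-0.14,0,0],[0,0,1]],
  [40,[-0.13,0,0],[0,0,1]],
  [40,[0,0,0],[0,0,1]],
  [40,[0,0,0],[0,0,1]],
  [40,[0,0,0],[0,0,1]],
  [40,[0,0,0],[0,0,1]],
  [40,[0,0,0],[0,0,1]],
  [40,[0,0,0],[0,0,1]],
  [40,[0,0,0],[0,0,1]],
  [40,[0,0,0],[0,0,1]],
  [40,[0,0,0],[0,0,1]],
  [40,[0,0,0],[0,0,1]],
])

```text
time_s: 36.57
ee_pos: [526.1, 251.2, 256.2]
ee_rot: [180.0, 0.0, 72.0]
force: [-0.7, 0.4, 0.8]
gripper_width: 39.9
gripper_force: 0.0
```

Call:
move_arm([
  [40,[0,0,0],[0,0,1]],
  [40,[0,0,0],[0,0,1]],
  [40,[0,0,0],[0,0,1]],
  [40,[0,0,0],[0,0,1]],
  [40,[0,0,0],[0,0,1]],
  [40,[0,0,0],[0,0,1]],
  [40,[0,0,0],[0,0,1]],
  [40,[0,0,0],[0,0,1]],
  [40,[0,0,0],[0,0,1]],
  [40,[0,0,0],[0,0,1]],
  [40,[0,0,0],[0,0,1]],
  [40,[0,0,0],[0,0,1]],
  [40,[0,0,0],[0,0,1]],
  [40,[0,0,0],[0,0,1]],
  [40,[0,0,0],[0,0,1]],
  [40,[0,0,0],[0,0,1]],
  [40,[0,0,0],[0,0,1]],
  [40,[0,0,0],[0,0,1]],
  [40,[0,0,0],[0,0,1]],
  [40,[0,0,0],[0,0,1]],
])

```text
time_s: 38.23
ee_pos: [526.1, 251.2, 256.2]
ee_rot: [-180.0, 0.0, 152.0]
force: [0.2, -0.4, -0.6]
gripper_width: 39.8
gripper_force: 0.0
```

Call:
move_arm([
  [40,[0,0,0],[0,0,1]],
  [40,[0,0,0],[0,0,1]],
  [40,[0,0,0],[0,0,1]],
  [40,[0,0,0],[0,0,1]],
  [40,[0,0,0],[0,0,1]],
  [40,[0,0,0],[0,0,1]],
  [40,[0,0,0],[0,0,1]],
  [40,[0,0,0],[0,0,1]],
  [40,[0,0,0],[0,0,1]],
  [40,[0,0,0],[0,0,1]],
  [40,[0,0,0],[0,0,1]],
  [40,[0,0,0],[0,0,1]],
  [40,[0,0,0],[0,0,1]],
  [40,[0,0,0],[0,0,1]],
  [40,[0,0,0],[0,0,1]],
  [40,[0,0,0],[0,0,1]],
  [40,[0,0,0],[0,0,1]],
  [40,[0,0,0],[0,0,1]],
  [40,[0,0,0],[0,0,1]],
  [40,[0,0,0],[0,0,1]],
])

```text
time_s: 39.9
ee_pos: [526.1, 251.2, 256.2]
ee_rot: [180.0, -0.0, -128.0]
force: [-0.5, -0.2, -0.5]
gripper_width: 39.6
gripper_force: 0.0
```

```bash
python3 - <<'E'
from k import *
im,c,s=look("wrist","s2"); print(s['ee_pos'],s['ee_rot'],s['qpos'][5],s['time_s']); import pickle; pickle.dump(c,open("c_s2.pkl","wb"))
knob(im,c)
E
```

```text
[526.08147918 251.18348526 256.16954407] [ 1.79999017e+02 -3.21128857e-02 -1.28037250e+02] -117.55935746177185 39.9
ring [525.5 250.7] [77.9 80. ]
 white (224, 141, 54, 39) ang -40.6 mean [-11.7 -13.6] far [-16.3 -28.4] 131.5
 brass (188, 95, 77, 48) r 55.1 73.9 dir -102.4
 brass (224, 175, 34, 20) r 26.6 29.5 dir None
 brass (212, 163, 11, 7) r 29.4 40.0 dir -41.8
 brass (267, 177, 10, 12) r 27.8 29.8 dir None
```

Call:
move_arm([
  [40,[-0.02,0,-0.4],[0,0,0.9]],
  [40,[0,0,-0.5],[0,0,0.9]],
  [40,[0,0,-0.85],[0,0,0.9]],
  [40,[0,0,-0.85],[0,0,0.9]],
  [40,[0,0,-0.85],[0,0,0.9]],
  [40,[0,0,-0.85],[0,0,0.9]],
  [40,[0,0,-0.85],[0,0,0]],
  [40,[0,0,-0.85],[0,0,0]],
  [40,[0,0,-0.5],[0,0,0]],
  [40,[0,0,-0.4],[0,0,0]],
  [40,[0,0,0],[0,0,0]],
  [8,[0,0,0],[0,0,0]],
  [8,[0,0,0],[0,0,0]],
  [8,[0,0,0],[0,0,0]],
  [8,[0,0,0],[0,0,0]],
  [8,[0,0,0],[0,0,0]],
], grip_force=12)

```text
time_s: 41.28
ee_pos: [525.9, 253.0, 84.6]
ee_rot: [-179.9, 0.1, -106.5]
force: [-1.0, 1.1, 2.9]
gripper_width: 11.6
gripper_force: 12.0
```

Call:
move_arm([
  [8,[0,0,0],[0,0,-1]],
  [8,[0,0,0],[0,0,-1]],
  [8,[0,0,0],[0,0,-1]],
  [8,[0,0,0],[0,0,-1]],
  [8,[0,0,0],[0,0,-1]],
  [8,[0,0,0],[0,0,-1]],
  [8,[0,0,0],[0,0,-1]],
  [8,[0,0,0],[0,0,-1]],
  [8,[0,0,0],[0,0,-1]],
  [8,[0,0,0],[0,0,-1]],
  [8,[0,0,0],[0,0,-1]],
  [8,[0,0,0],[0,0,-1]],
  [8,[0,0,0],[0,0,-1]],
  [8,[0,0,0],[0,0,-1]],
  [8,[0,0,0],[0,0,-1]],
  [8,[0,0,0],[0,0,-1]],
  [8,[0,0,0],[0,0,-1]],
  [8,[0,0,0],[0,0,-1]],
  [8,[0,0,0],[0,0,-1]],
  [8,[0,0,0],[0,0,-1]],
])

```text
time_s: 42.95
ee_pos: [527.5, 250.6, 84.6]
ee_rot: [-179.8, 0.3, 173.4]
force: [3.6, -8.0, 2.4]
gripper_width: 12.0
gripper_force: 12.0
```

Call:
move_arm([
  [8,[0,0,0],[0,0,-1]],
  [8,[0,0,0],[0,0,-1]],
  [8,[0,0,0],[0,0,-1]],
  [8,[0,0,0],[0,0,-1]],
  [8,[0,0,0],[0,0,-1]],
  [8,[0,0,0],[0,0,-1]],
  [8,[0,0,0],[0,0,-1]],
  [8,[0,0,0],[0,0,-1]],
  [8,[0,0,0],[0,0,-0.9]],
  [8,[0,0,0],[0,0,0]],
  [8,[0,0,0],[0,0,0]],
])

```text
time_s: 43.87
ee_pos: [526.9, 249.3, 84.6]
ee_rot: [-179.9, 0.3, 138.0]
force: [2.3, -10.3, 3.3]
gripper_width: 11.9
gripper_force: 12.0
```

```bash
python3 - <<'E'
from k import *
im,c,s=look("wrist","s3"); print(s['ee_pos'],s['ee_rot'],s['force'],s['gripper_width'])
ax=np.array([525.5,251.2])
br=mask(im,[12,90,90],[30,255,255])
for b in blobs(br,6):
    q=ray(c,b.reshape(-1,2),77)[:,:2]-ax; n=np.linalg.norm(q,axis=1)
    if n.max()<60: print("brass",cv2.boundingRect(b),n.min().round(1),n.max().round(1),np.degrees(np.arctan2(*q[n>32].mean(0)[::-1])) if (n>32).any() else '')
E
```

```text
[526.89602884 249.324932    84.57341465] [-179.8544259     0.33979383  137.96791154] [  2.34814246 -10.29931253   3.31864509] 11.920475249060793
brass (198, 181, 105, 70) 26.1 31.9
```

Call:
move_arm([
  [30,[0,0,0],[0,0,0]],
  [30,[0,0,0],[0,0,0]],
  [40,[0,0,0.4],[0,0,0]],
  [40,[0,0,0.8],[0,0,0]],
  [40,[0,0,0.9],[0,0,0]],
  [40,[0,0,0.9],[0,0,0]],
  [40,[0,0,0.9],[0,0,0]],
  [40,[0,0,0],[0,0,0]],
  [40,[0,0,0],[0,0,0]],
])

```text
time_s: 44.67
ee_pos: [526.3, 253.4, 183.1]
ee_rot: [179.8, 0.1, 137.9]
force: [1.1, -0.0, -1.0]
gripper_width: 40.0
gripper_force: 0.0
```

```bash
python3 - <<'E'
from k import *
im,c,s=look("wrist","s4"); print(s['ee_pos'],s['ee_rot'])
knob(im,c)
u=proj(c,[525.5,251.2,90])[0].astype(int); print(u)
cr=im[max(u[1]-75,0):u[1]+75,u[0]-100:u[0]+100]; cv2.imwrite("pics/s4b.png",cv2.resize(cr,None,fx=4,fy=4,interpolation=cv2.INTER_CUBIC)); print(max(u[1]-75,0),u[0]-100,cr.shape)
E
```

```text
[526.28327118 253.39544362 183.12639294] [1.79785728e+02 8.17843682e-02 1.37895517e+02]
ring [524.9 251.7] [78.5 80.5]
 white (213, 156, 66, 43) ang 45.8 mean [-15.5  14.7] far [-20.8  27.4] 223.0
 brass (157, 169, 40, 70) r 49.8 77.8 dir -117.4
 brass (213, 239, 22, 29) r 54.8 77.1 dir -62.6
 brass (211, 154, 67, 66) r 26.5 30.7 dir None
 brass (253, 176, 28, 44) r 26.3 29.7 dir None
 brass (243, 228, 6, 7) r 35.8 41.5 dir -43.3
[245 194]
119 145 (150, 200, 3)
```

View pics/s4b.png

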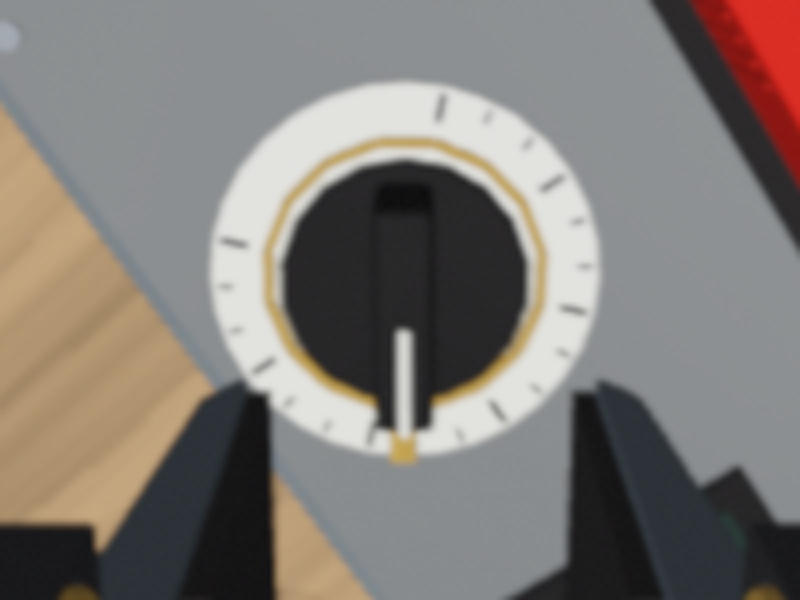

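The white pointer line (403,330→438) aims straight at the brass marker tab (403,450), so the knob is set. Next I'm moving over the cover.

Call:
move_arm([
  [60,[0.01,0.45,0],[0,0,0.92]],
  [60,[0.01,0.45,0],[0,0,0.92]],
  [60,[0.01,0.45,0],[0,0,0.92]],
  [60,[0.01,0.45,0],[0,0,0.92]],
  [60,[0.01,0.45,0],[0,0,0.92]],
  [60,[0.01,0.45,0],[0,0,0.92]],
  [60,[0.01,0.45,0],[0,0,0.92]],
  [60,[0.01,0.45,0],[0,0,0.92]],
  [60,[0.01,0.45,0],[0,0,0.92]],
  [60,[0,0,0],[0,0,0]],
  [60,[0,0,0],[0,0,0]],
  [60,[0,0,0],[0,0,0]],
])

```text
time_s: 45.72
ee_pos: [527.4, 353.2, 180.2]
ee_rot: [-179.9, -0.1, 170.9]
force: [-0.1, -0.2, 0.3]
gripper_width: 59.9
gripper_force: 0.0
```

```bash
cat >> h.py <<'E'
def red(im):
    return cv2.bitwise_or(mask(im,[0,120,60],[8,255,255]),mask(im,[170,120,60],[180,255,255]))
def topcheck(tag):
    im,c,s=look("top",tag)
    for b in blobs(cv2.morphologyEx(mask(im,*GREEN),cv2.MORPH_CLOSE,np.ones((5,5))),60):
        w=ray(c,cv2.boxPoints(cv2.minAreaRect(b)),27)[:,:2].mean(0); print("top green",w.round(1),{k:(w-v).round(1).tolist() for k,v in BAY.items() if np.linalg.norm(w-v)<30})
E
python3 - <<'E'
from h import *
im,c,s=look("wrist","t1"); print(s['ee_pos'],s['ee_rot'],s['qpos'].round(1))
a=np.radians(-9);R=np.array([[np.cos(a),-np.sin(a)],[np.sin(a),np.cos(a)]])
for b in blobs(red(im),300):
    print(cv2.boundingRect(b))
    top=cv2.inRange(im,(0,0,170),(80,80,255))
for b in blobs(red(im)&top,200):
    w=ray(c,b.reshape(-1,2),116)[:,:2]; q=(w-[542.7,297.2])@R; print("bright top local",np.percentile(q,[3,97],axis=0).round(1).tolist())
    q=(w-s['ee_pos'][:2])@R; print("rel tcp",np.percentile(q,[3,97],axis=0).round(1).tolist())
topcheck("t1top")
E
```

```text
[527.36080287 353.23414708 180.22760026] [-1.79904684e+02 -8.23250286e-02  1.70918269e+02] [ 32.8  25.   84.2  -0.   70.9 -48.1]
(220, 158, 64, 118)
bright top local [[-42.6, 33.3], [34.1, 76.7]]
rel tcp [[-18.7, -19.7], [58.0, 23.7]]
bright top local [[-57.2, 42.5], [-52.1, 67.2]]
rel tcp [[-33.3, -10.5], [-28.2, 14.2]]
top green [ 452.8 -331.5] {'b2': [-2.2, -2.8]}
top green [ 469.1 -246.6] {'b1': [-2.4, -3.5]}
top green [ 590.7 -269.9] {'b3': [-1.4, -3.5]}
top green [ 574.5 -356.1] {'b4': [-1.1, -4.1]}
top green [547.6 -93.1] {}
```

Call:
move_arm([
  [60,[0.01,0.08,-0.6],[0,0,0]],
  [60,[0,0,-0.8],[0,0,0]],
  [60,[0,0,-0.8],[0,0,0]],
  [60,[0,0,-0.8],[0,0,0]],
  [60,[0,0,-0.7],[0,0,0]],
  [60,[0,0,-0.3],[0,0,0]],
  [60,[0,0,0],[0,0,0]],
  [36,[0,0,0],[0,0,0]],
  [36,[0,0,0],[0,0,0]],
  [36,[0,0,0],[0,0,0]],
  [36,[0,0,0],[0,0,0]],
  [36,[0,0,0],[0,0,0]],
], grip_force=12)

```text
time_s: 46.82
ee_pos: [528.6, 354.6, 82.5]
ee_rot: [-179.9, 0.1, 171.0]
force: [0.1, -5.1, 2.7]
gripper_width: 43.9
gripper_force: 12.0
```

Call:
move_arm([
  [36,[0.186,-0.029,0.404],[0,0,0]],
  [36,[0.249,-0.039,0.364],[0,0,0]],
  [36,[0.308,-0.049,0.316],[0,0,0]],
  [36,[0.36,-0.057,0.256],[0,0,0]],
  [36,[0.395,-0.062,0.188],[0,0,0]],
  [36,[0.423,-0.067,0.12],[0,0,0]],
  [36,[0.439,-0.069,0.04],[0,0,0]],
  [36,[0.435,-0.069,-0.036],[0,0,0]],
  [36,[0,0,0],[0,0,0]],
  [36,[0,0,0],[0,0,0]],
])

```text
time_s: 47.65
ee_pos: [600.0, 343.5, 123.9]
ee_rot: [-179.9, 0.2, 171.0]
force: [1.2, -5.5, -0.2]
gripper_width: 44.2
gripper_force: 12.0
```

```bash
python3 - <<'E'
from h import *
im,c,s=look("wrist","u1"); print(s['ee_pos'],s['gripper_width'],s['force'],s['torque'])
for b in blobs(red(im),100): print("wrist",cv2.boundingRect(b),cv2.contourArea(b))
im,c,s=look("side","u2")
for b in blobs(red(im),30): print("side",cv2.boundingRect(b),cv2.contourArea(b))
print(proj(c,[[587.9,345.7,80],[528.6,355,98],[590,345.7,142]]))
E
```

```text
[600.00377935 343.45016162 123.86363535] 44.190540905311266 [ 1.16627557 -5.5052852  -0.23195416] [-0.88726164 -0.39786355  0.18774936]
wrist (197, 188, 106, 92) 9221.0
side (158, 224, 19, 27) 272.0
side (399, 157, 25, 16) 144.0
side (356, 127, 8, 9) 42.0
side (188, 173, 14, 8) 40.5
[[168.76706907 248.51129885]
 [177.61945822 259.50406946]
 [165.65163957 234.97949937]]
```

Call:
move_arm([
  [60,[0,0,0],[0,0,0]],
  [60,[0,0,0],[0,0,0]],
  [70,[0,0,0.6],[0,0,0]],
  [70,[0,0,0.8],[0,0,0]],
  [70,[0,0,0.9],[0,0,0]],
  [40,[-0.4,0.06,0.1],[0,0,0]],
  [0,[-0.9,0.14,0],[0,0,0]],
  [0,[-0.9,0.14,0],[0,0,0]],
  [0,[-0.9,0.14,0],[0,0,0]],
  [0,[-0.82,0.15,0],[0,0,0]],
  [0,[0,0,0],[0,0,0]],
  [0,[0,0,0],[0,0,0]],
])

```text
time_s: 48.75
ee_pos: [499.0, 361.4, 182.9]
ee_rot: [179.9, 0.0, 171.1]
force: [0.9, 0.1, 0.1]
gripper_width: 26.2
gripper_force: 0.0
```

```bash
python3 - <<'E'
from h import *
im,c,s=look("wrist","v1"); print(s['ee_pos'],s['ee_rot'],s['gripper_width'])
for b in blobs(red(im),100): print("wrist",cv2.boundingRect(b),cv2.contourArea(b))
def L(x,y,z):
    a=np.radians(-9); return [542.7+x*np.cos(a)-y*np.sin(a),297.2+x*np.sin(a)+y*np.cos(a),z]
print(proj(c,[L(-16.4,55,99.6),L(6.4,55,99.6),L(-5,55,74)]).round())
cv2.imwrite("pics/v1b.png",cv2.resize(im,None,fx=1.5,fy=1.5))
im,c,s=look("side","v2")
for b in blobs(red(im),30): print("side",cv2.boundingRect(b),cv2.contourArea(b))
E
```

```text
[498.97761953 361.39869187 182.87667709] [1.79934704e+02 3.57940314e-02 1.71082425e+02] 26.224845203160495
wrist (218, 311, 59, 33) 1635.0
[[247. 240.]
 [247. 265.]
 [247. 239.]]
side (399, 157, 25, 16) 145.0
```

View pics/v1b.png

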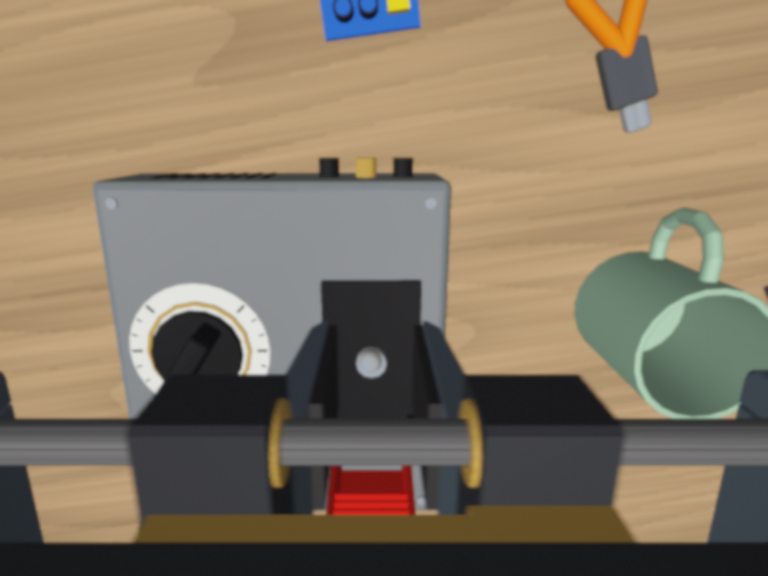

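The cover stands open (red at 370,495) and the toggle ball is at (371,362), off, exactly where predicted. Now pushing it towards the hinge.

Call:
move_arm([
  [0,[0,-0.05,-0.5],[0,0,0]],
  [0,[0,0,-0.9],[0,0,0]],
  [0,[0,0,-0.9],[0,0,0]],
  [0,[0,0,-0.9],[0,0,0]],
  [0,[0,0,-0.44],[0,0,0]],
  [0,[0,0,0],[0,0,0]],
  [0,[0.27,-0.043,0],[0,0,0]],
  [0,[0.27,-0.043,0],[0,0,0]],
  [0,[0.27,-0.043,0],[0,0,0]],
  [0,[0.27,-0.043,0],[0,0,0]],
  [0,[0.27,-0.043,0],[0,0,0]],
  [0,[0.27,-0.043,0],[0,0,0]],
  [0,[0,0,0],[0,0,0]],
  [0,[0,0,0],[0,0,0]],
])

```text
time_s: 50.02
ee_pos: [536.2, 353.7, 92.0]
ee_rot: [-180.0, -0.6, 170.9]
force: [-13.3, 3.0, 7.0]
gripper_width: 0.6
gripper_force: 7.7
```

Call:
move_arm([
  [0,[-0.4,0.06,0],[0,0,0]],
  [0,[-0.5,0.08,0],[0,0,0]],
  [0,[-0.7,0.11,0.3],[0,0,0]],
  [40,[0,0,0.9],[0,0,0]],
  [60,[0,0,0.9],[0,0,0]],
  [60,[0,0,0.9],[0,0,0]],
  [60,[0,0,0.64],[0,0,0]],
  [60,[0,0,0],[0,0,0]],
  [60,[0,0,0],[0,0,0]],
])

```text
time_s: 50.77
ee_pos: [500.8, 359.4, 183.1]
ee_rot: [179.9, 0.1, 171.0]
force: [0.2, -0.0, -0.6]
gripper_width: 37.6
gripper_force: 0.0
```

```bash
python3 - <<'E'
from h import *
im,c,s=look("wrist","x1"); print(s['ee_pos'],s['ee_rot'],s['gripper_width'])
def L(x,y,z):
    a=np.radians(-9); return [542.7+x*np.cos(a)-y*np.sin(a),297.2+x*np.sin(a)+y*np.cos(a),z]
print(proj(c,[L(-16.4,55,99.6),L(6.4,55,99.6)]).round())
g=cv2.cvtColor(im,cv2.COLOR_BGR2GRAY)[215:282,225:270]; m=(g>110).astype(np.uint8)*255
print("\n".join("".join("#" if v else "." for v in r) for r in m[::2]))
E
```

```text
[500.77242827 359.44131041 183.13383486] [1.79912506e+02 1.14834084e-01 1.70999259e+02] 37.606800038871285
[[249. 237.]
 [249. 262.]]
.............................................
.............................................
.............................................
.............................................
.............................................
.............................................
.............................................
.............................................
..................############...............
................################.............
...............###################...........
..............####################...........
..............#####################..........
..............####################...........
...............###################...........
................################.............
...................#######..#................
....................######...................
....................######...................
....................######...................
.....................###.....................
....................#######..................
..................###########................
.................#############...............
.................##############..............
..................############...............
...................##########................
......................####...................
.............................................
.............................................
.............................................
.............................................
.............................................
.............................................
```

The ball (smaller blob) is now at row 262, as predicted for on. Going behind the cover to push it shut.

Call:
move_arm([
  [0,[0,0,0.6],[0,0,0]],
  [0,[0.9,-0.14,0],[0,0,0]],
  [0,[0.95,-0.15,0],[0,0,0]],
  [0,[0.95,-0.15,0],[0,0,0]],
  [0,[0.95,-0.15,0],[0,0,0]],
  [0,[0.95,-0.15,0],[0,0,0]],
  [0,[0.95,-0.15,0],[0,0,0]],
  [0,[0.91,-0.15,0],[0,0,0]],
  [0,[0,0,0],[0,0,0]],
  [0,[0,0,-0.9],[0,0,0]],
  [0,[0,0,-0.9],[0,0,0]],
  [0,[0,0,-0.8],[0,0,0]],
  [0,[0,0,0],[0,0,0]],
  [0,[0,0,0],[0,0,0]],
])

```text
time_s: 51.98
ee_pos: [662.9, 332.8, 130.0]
ee_rot: [-179.8, -0.3, 171.0]
force: [-0.5, -0.6, 0.4]
gripper_width: 0.4
gripper_force: 0.0
```

Call:
move_arm([
  [0,[-0.282,0.045,0],[0,0,0]],
  [0,[-0.282,0.045,0],[0,0,0]],
  [0,[-0.282,0.045,0],[0,0,0]],
  [0,[-0.282,0.045,0],[0,0,0]],
  [0,[-0.282,0.045,0],[0,0,0]],
  [0,[-0.282,0.045,0],[0,0,0]],
  [0,[-0.282,0.045,0],[0,0,0]],
  [0,[-0.282,0.045,0],[0,0,0]],
  [0,[0,0,0],[0,0,0]],
  [0,[0,0,0],[0,0,0]],
  [0,[0,0,0],[0,0,0]],
])

```text
time_s: 52.9
ee_pos: [608.0, 342.1, 132.3]
ee_rot: [-180.0, -0.0, 171.0]
force: [0.2, 0.4, 0.2]
gripper_width: 0.3
gripper_force: 0.0
```

```bash
python3 - <<'E'
from h import *
im,c,s=look("side","y2"); print(s['ee_pos'],s['force'])
for b in blobs(red(im),30): print("side",cv2.boundingRect(b),cv2.contourArea(b))
im,c,s=look("wrist","y1")
for b in blobs(red(im),100):
    print("wrist",cv2.boundingRect(b),cv2.contourArea(b))
im0=cv2.imread("pics/side0.png")
for b in blobs(red(im0),30): print("side0",cv2.boundingRect(b),cv2.contourArea(b))
E
```

```text
[608.03570625 342.14857705 132.2733925 ] [0.2477101  0.44061014 0.17496116]
side (159, 235, 27, 27) 406.5
side (399, 157, 25, 16) 145.0
side (184, 169, 18, 12) 68.0
side (356, 127, 8, 9) 43.0
wrist (200, 51, 99, 170) 14149.5
side0 (162, 239, 27, 34) 518.0
side0 (179, 159, 23, 22) 125.5
side0 (356, 127, 8, 9) 43.0
```

Call:
move_arm([
  [0,[0,0,0.9],[0,0,0]],
  [0,[0,0,0.9],[0,0,0]],
  [0,[0,0,0.9],[0,0,0]],
  [0,[0,0,0.9],[0,0,0]],
  [0,[-0.5,-0.5,0.7],[0,0,0]],
  [0,[-0.7,-0.7,0.6],[0,0,0]],
  [0,[-0.7,-0.7,0],[0,0,0]],
  [0,[0,0,0],[0,0,0]],
  [0,[0,0,0],[0,0,0]],
  [0,[0,0,0],[0,0,0]],
])

```text
time_s: 53.83
ee_pos: [561.1, 294.9, 254.8]
ee_rot: [180.0, 0.0, 171.0]
force: [0.5, -0.1, -0.3]
gripper_width: 0.4
gripper_force: 0.0
```

```bash
python3 - <<'E'
from k import *
im,c,s=look("wrist","z1"); print(s['ee_pos'],s['ee_rot'],s['time_s'])
a=np.radians(-9);R=np.array([[np.cos(a),-np.sin(a)],[np.sin(a),np.cos(a)]])
top=cv2.inRange(im,(0,0,170),(80,80,255))
for b in blobs(red(im)&top,200):
    q=(ray(c,b.reshape(-1,2),116)[:,:2]-[542.7,297.2])@R; print("cover top local",np.percentile(q,[3,97],axis=0).round(1).tolist())
knob(im,c)
topcheck("z2")
im,c,s=look("side","z3")
for b in blobs(red(im),30): print("side",cv2.boundingRect(b),cv2.contourArea(b))
E
```

```text
[561.10718397 294.92924307 254.769771  ] [1.79974352e+02 9.97330167e-03 1.70970909e+02] 53.8333
cover top local [[-42.7, 33.2], [33.8, 76.6]]
ring [526.2 250.8] [74.8 75.1]
 brass (131, 94, 27, 97) r 49.4 72.0 dir -99.7
 brass (180, 168, 9, 8) r 30.0 40.0 dir -42.7
 brass (174, 114, 21, 47) r 25.1 30.7 dir None
 brass (193, 163, 30, 8) r 25.1 29.5 dir None
top green [ 469.  -245.6] {'b1': [-2.5, -2.5]}
top green [ 452.9 -331.2] {'b2': [-2.1, -2.5]}
top green [ 574.5 -356.1] {'b4': [-1.1, -4.1]}
top green [ 590.4 -269.8] {'b3': [-1.7, -3.4]}
top green [549.3 -93. ] {}
side (162, 239, 27, 34) 516.5
side (399, 157, 25, 16) 144.0
```

Cover shut and knob unchanged. I'll make one last check of bays 1 and 2 from close by.

Call:
move_arm([
  [0,[-0.15,-0.95,0],[0,0,0]],
  [0,[-0.15,-0.95,0],[0,0,0]],
  [0,[-0.15,-0.95,0],[0,0,0]],
  [0,[-0.15,-0.95,0],[0,0,0]],
  [0,[-0.15,-0.95,0],[0,0,0]],
  [0,[-0.15,-0.95,0],[0,0,0]],
  [0,[-0.15,-0.95,0],[0,0,0]],
  [0,[-0.15,-0.95,0],[0,0,0]],
  [0,[-0.15,-0.95,0],[0,0,0]],
  [0,[-0.15,-0.95,0],[0,0,0]],
  [0,[-0.15,-0.95,0],[0,0,0]],
  [0,[-0.15,-0.95,0],[0,0,0]],
  [0,[-0.15,-0.95,0],[0,0,0]],
  [0,[-0.15,-0.95,0],[0,0,0]],
  [0,[-0.15,-0.95,0],[0,0,0]],
  [0,[-0.15,-0.95,0],[0,0,0]],
  [0,[-0.15,-0.95,0],[0,0,0]],
  [0,[-0.15,-0.95,0],[0,0,0]],
  [0,[-0.15,-0.95,0],[0,0,0]],
  [0,[-0.15,-0.95,0],[0,0,0]],
])

```text
time_s: 55.65
ee_pos: [486.0, -181.4, 254.6]
ee_rot: [180.0, -0.0, 171.0]
force: [0.1, 0.2, -0.9]
gripper_width: 0.1
gripper_force: 0.0
```

Call:
move_arm([
  [0,[-0.1,-0.95,0],[0,0,-0.2]],
  [0,[-0.1,-0.95,0],[0,0,-0.2]],
  [0,[0,-0.95,-0.5],[0,0,-0.1]],
  [0,[0,-0.95,-0.9],[0,0,0]],
  [0,[0,-0.4,-0.9],[0,0,0]],
  [0,[0,0,-0.9],[0,0,0]],
  [0,[0,0,-0.9],[0,0,0]],
  [0,[0,0,-0.9],[0,0,0]],
  [0,[0,0,0],[0,0,0]],
  [0,[0,0,0],[0,0,0]],
  [0,[0,0,0],[0,0,0]],
])

```text
time_s: 56.57
ee_pos: [481.7, -285.7, 131.0]
ee_rot: [-180.0, 0.1, 169.0]
force: [0.6, 0.6, 1.2]
gripper_width: 0.7
gripper_force: 0.0
```

```bash
python3 -c "
from h import *
seated('zz1')"
```

```text
b2 x [-44.7  43.2] y [-31.6  28.1]
b1 x [-44.5  43.5] y [-29.9  29.8]
[ 481.7 -285.7  131. ] [-1.80e+02  1.00e-01  1.69e+02] 56.5667
```

Call:
move_arm([
  [0,[-0.21,0.83,0],[0,0,0]],
  [0,[-0.21,0.84,0],[0,0,0]],
  [0,[0,0,-0.9],[0,0,0]],
  [0,[0,0,-0.9],[0,0,0]],
  [0,[0,0,-0.7],[0,0,0]],
  [0,[0,0,-0.25],[0,0,0]],
  [0,[0,0,-0.15],[0,0,0]],
  [0,[0,0,-0.1],[0,0,0]],
  [0,[0,0,-0.08],[0,0,0]],
  [0,[0,0,0],[0,0,0]],
  [0,[0,0,0],[0,0,0]],
])

```text
time_s: 57.53
ee_pos: [470.7, -243.8, 57.2]
ee_rot: [-180.0, 0.1, 169.0]
force: [-6.0, 2.6, 19.2]
gripper_width: 0.2
gripper_force: 9.6
```

Call:
move_arm([
  [0,[0,0,0.6],[0,0,0]],
  [0,[0,0,0.6],[0,0,0]],
  [0,[-0.22,-0.85,0],[0,0,0]],
  [0,[-0.22,-0.86,0],[0,0,0]],
  [0,[-0.22,-0.86,0],[0,0,0]],
  [0,[0,-0.86,0],[0,0,0]],
  [0,[0,0,-0.6],[0,0,0]],
  [0,[0,0,-0.35],[0,0,0]],
  [0,[0,0,-0.17],[0,0,0]],
  [0,[0,0,-0.08],[0,0,0]],
  [0,[0,0,0],[0,0,0]],
  [0,[0,0,0],[0,0,0]],
])

```text
time_s: 58.53
ee_pos: [453.7, -330.0, 57.2]
ee_rot: [-179.8, 0.1, 169.1]
force: [-6.4, 0.7, 21.7]
gripper_width: 0.2
gripper_force: 10.8
```

Bays 1 and 2 both read 57.2 mm at the heat sink's top (57 expected when home). Checking bay 3 the same way.

Call:
move_arm([
  [0,[0,0,0.9],[0,0,0]],
  [0,[0,0,0.9],[0,0,0]],
  [0,[0.79,0.36,0],[0,0,0]],
  [0,[0.79,0.36,0],[0,0,0]],
  [0,[0.79,0.36,0],[0,0,0]],
  [0,[0.79,0.36,0],[0,0,0]],
  [0,[0.79,0.36,0],[0,0,0]],
  [0,[0.79,0.36,0],[0,0,0]],
  [0,[0.79,0.36,0],[0,0,0]],
  [0,[0,0,0],[0,0,0]],
  [0,[0,0,-0.7],[0,0,0]],
  [0,[0,0,-0.7],[0,0,0]],
  [0,[0,0,-0.25],[0,0,0]],
  [0,[0,0,-0.1],[0,0,0]],
  [0,[0,0,0],[0,0,0]],
  [0,[0,0,0],[0,0,0]],
])

```text
time_s: 59.87
ee_pos: [590.6, -265.2, 57.3]
ee_rot: [179.9, -0.1, 169.0]
force: [-5.1, 3.8, 13.1]
gripper_width: 0.4
gripper_force: 6.6
```

Call:
move_arm([
  [0,[0,0,0.6],[0,0,0]],
  [0,[0,0,0.9],[0,0,0]],
  [0,[0,0,0.9],[0,0,0]],
  [0,[0,0,0.9],[0,0,0]],
  [0,[0,0,0.9],[0,0,0]],
  [0,[0,0,0.9],[0,0,0]],
  [0,[0,0,0],[0,0,0]],
  [0,[0,0,0],[0,0,0]],
])

```text
time_s: 60.53
ee_pos: [592.0, -266.4, 183.5]
ee_rot: [-180.0, 0.2, 169.0]
force: [0.1, 0.2, -0.6]
gripper_width: 0.6
gripper_force: 0.0
```

```bash
python3 -c "
from workcell import *
print(job_done())"
```

```text
the job is handed in; nothing more can be done
None
```

I handed the job in at about 61 s. By my measurements all four boards are home in their bays, the knob points at the marker, and the output was switched on last with the cover shut again. The handover gave no verdict.

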